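# Pack the glass candles and clip-mark the tray

## Robot

A 6-joint arm with a two-finger parallel gripper is mounted at the origin on the work surface. World frame = base frame: x ahead of the robot, y to its left, z up, the work surface at z = 0. Lengths are in m, angles in rad, forces in N, time in s.
With the tool pointing down it reaches from about 0.35 to 0.975 m from the base axis. Payload 4.9 kg.
Tool frame: the origin (TCP) lies at the very end of the fingers, on their centre line; the grasp point (between the pads) lies 19 mm behind it; z points along the fingers, y is the line along which they close (so a half turn about z gives the same grasp; the last joint's range is limited). The gripper opens to 85 mm and grips with 20 to 120 N. Pads are 22 mm wide; open, the fingers measure 114 mm over their backs; the gripper's body (76 mm by 85 mm) begins 54 mm behind the grasp point. The pads swing forward as they close: fully open they stand 13 mm farther back than shut.
Start: joints at [-1.261, 0.053, 1.613, -0, 1.476, -0.119], TCP at [0.26, -0.568, 0.231] pointing down, gripper open.
Joint ranges: [-3.01, 3.01], [-1.01, 2.22], [0.06, 2.58], [-1.02, 4.17], [0.09, 2.62], [-3.14, 3.14]. Speed limits (rad/s): [2.57, 2.57, 3.14, 3.14, 3.14, 3.14].

## Interface

Orientations are given as a unit quaternion [w, x, y, z].
In Python, from plant import state, optics, ticket, nets gives the robot as it stands. The module is installed in compiled form; this text tells all that it offers.
- The arm moves only by the shell command python3 -m inch 'ROWS' [OPENING]. ROWS is JSON, a list of rows, each an object of numbers: "dx", "dy", "dz": the shift along the tool's x, y, z as a fraction of full scale; "rx", "ry", "rz": the turn, a rotation vector about the tool's x, y, z as a fraction of full scale. In form: [{"dx": .., "dy": .., "dz": .., "rx": .., "ry": .., "rz": ..}, ...]. A call has 1 to 5 rows; each row is the pose to reach, as a shift and turn from the pose commanded when the call began, along the tool's axes at that moment; what a row does not reach only later rows make up. Full scale, the value 1, is 0.8 m for a shift and 1.5 rad for a turn. A row lasts 1/10 s, in which the tool goes at most 50 mm and 8.59 degrees, less where a joint would pass 70% of its speed; a pose out of reach is approached as far as the arm can. A call with a number of a shift or a turn outside -1 to 1 is refused whole. A call with a gripper value outside its range is refused whole. OPENING is the opening, from -1 (shut) to 1 (fully open), set as the call begins (- or left out, the last holds). The fingers move at their own pace and stop on an object; the grip force is fixed at half the most. Time passes only in rows, so rows that repeat a pose let the fingers close. It gives the time, the measured TCP pose, the force, the opening and the grip force at its end, in the units of the state.
- state(): the state, without advancing time (a new reading comes with each control period).
- optics.grab_frame(name): name is "side" or "top" or "wrist"; returns the picture (420x560x3 uint8, red, green, blue); there is no depth.
- optics.camera_info(name): a dict with "fx", "fy", "cx", "cy" (pixels), "k1" (the pictures are not rectified: a ray, as slopes to the right and down, at radius r is drawn at 1 + k1 r^2 times it, then the intrinsics apply), "R" (3x3) and "t" (3): a world point X has camera coordinates R X + t. Camera axes: x right, y down, z forward; pixel columns grow to the right and rows downward; lengths in m; the calibration is good to about 2 mm. A picture is of the moment at which its call begins: read the wrist's pose just before it. camera_info takes no time and is no camera call; for the wrist camera it gives the pose at the moment of the call.
- ticket.job_done(): hands the job in; it is judged then, once.
Trained networks look in the newest picture that a camera, given by its name, has taken for a name from the list of things; names that differ only in an ending like _2 or _b are one class to them, and where a whole thing is asked for, a point or a joint stands for the part that bears it (a point fixed in the world has none). Each returns a list of dicts, best first, with "confidence" (0 to 1); they miss things now and then, are a little off and sometimes report something else, mostly with a low value. They report only what shows in the picture. A call takes as long as a camera call. They do not tell look-alikes from the thing itself.
- nets.boxes_of(camera, name): "bbox" ([centre column, centre row, width, height] in pixels, round what is visible of it).
- nets.outline_of(camera, name): "pixels" (420x560 bool, what is visible of it) and "bbox" ([centre column, centre row, width, height] in pixels, round what is visible of it).
The state is a dict: "time": time; "joint_pos": joint angles; "joint_vel": joint speeds; "joint_efforts": joint torques, N m; "tool_pos": TCP position; "tool_rot": TCP orientation; "contact_force": force on the tool from outside, world axes, zero at the start; "ft_torque": the same for the moment, N m; "gripper_width": opening from 0.0 (shut) to 1.0 (fully open); "grasp_force": force on a finger pad.
Only numpy, scipy, OpenCV 4.12 (cv2) and the standard library are available. Lean on these libraries where they do the work, as an engineer would, in place of code of your own. Each camera call takes 0.05 s, during which the arm holds its last target. There are 200 camera calls.

## Task

Pack the blue tray for dispatch: stand every glass candle upright on the tray's floor, setting it down gently. Then, once all the candles are in, move every red spring clip from the metal clip stand onto the top edge of the tray's white header board, pushed fully down on the edge and let go so that it grips. The candle glass is thin and the clips are brittle, so hold both with a light grip, and leave the spool, the tape roll and the green bottle where they are.

Things in the scene. Friction and masses are not known exactly. Their poses are not given: they have to be found in the camera images.
- tray_floor (a point): Blue open packing tray with a grey floor, 170 mm (x) by 320 mm (y) outside, fixed to the table; this point is the middle of its inner floor (8 mm above the table), z up. Walls 5 mm thick and 35 mm high; inside it is 160 by 310 mm. At its +y end stands the white header board instead of a low wall. The tray lies at another place and yaw each time.
- header_edge (a point): Middle of the top edge of the tray's white header board: an upright plate 5 mm thick (y) and 170 mm long (x, along the edge), top edge 110 mm above the table. z up. It is 157.5 mm from the tray's middle along the tray's +y and turns with the tray. Clips go on this edge; there is room for four side by side 45 mm apart (the outer ones 67 mm from the middle).
- stand_edge (a point): Middle of the top edge of the metal clip stand, fixed to the table: an upright aluminium plate 5 mm thick (x) and 200 mm long (y, along the edge), top edge 110 mm above the table, on a dark foot 90 by 220 mm, 12 mm high. The clips start on this edge about 50 mm apart, or further where one is absent.
- candle0_center (a point): Candle in a thin amber glass with a paper label band: an upright cylinder 58 mm in diameter and 62 mm high, about 0.22 kg (varies); the point is at its centre, 31 mm above its underside, z up. The glass breaks if the fingers press on it with more than 45 N each, and if it lands on the tray with more than 60 N (a drop). May be absent.
- candle1_center (a point): Candle in a thin amber glass with a paper label band: an upright cylinder 58 mm in diameter and 62 mm high, about 0.22 kg (varies); the point is at its centre, 31 mm above its underside, z up. The glass breaks if the fingers press on it with more than 45 N each, and if it lands on the tray with more than 60 N (a drop). May be absent.
- candle2_center (a point): Candle in a thin amber glass with a paper label band: an upright cylinder 58 mm in diameter and 62 mm high, about 0.22 kg (varies); the point is at its centre, 31 mm above its underside, z up. The glass breaks if the fingers press on it with more than 45 N each, and if it lands on the tray with more than 60 N (a drop). May be absent.
- clip0_center (a point): Red spring clip like a big clothes peg, jaws down, 26 mm wide along x (along the edge), y across the jaws, z up, 0.05 kg. Point on its middle axis, 15 mm above the throat, where the edge stops when it is fully on; jaws reach 28 mm below the throat, handles 54 mm above. Handles, pinched along y: 50 mm apart outside at the top, sloping in. Breaks if pinched over 45 N a finger. May be absent.
- clip1_center (a point): Red spring clip like a big clothes peg, jaws down, 26 mm wide along x (along the edge), y across the jaws, z up, 0.05 kg. Point on its middle axis, 15 mm above the throat, where the edge stops when it is fully on; jaws reach 28 mm below the throat, handles 54 mm above. Handles, pinched along y: 50 mm apart outside at the top, sloping in. Breaks if pinched over 45 N a finger. May be absent.
- clip2_center (a point): Red spring clip like a big clothes peg, jaws down, 26 mm wide along x (along the edge), y across the jaws, z up, 0.05 kg. Point on its middle axis, 15 mm above the throat, where the edge stops when it is fully on; jaws reach 28 mm below the throat, handles 54 mm above. Handles, pinched along y: 50 mm apart outside at the top, sloping in. Breaks if pinched over 45 N a finger. May be absent.
- clip3_center (a point): Red spring clip like a big clothes peg, jaws down, 26 mm wide along x (along the edge), y across the jaws, z up, 0.05 kg. Point on its middle axis, 15 mm above the throat, where the edge stops when it is fully on; jaws reach 28 mm below the throat, handles 54 mm above. Handles, pinched along y: 50 mm apart outside at the top, sloping in. Breaks if pinched over 45 N a finger. May be absent.
- clip0_a (a joint): How far one jaw of clip0 has swung open (rad); the other mirrors it. About 0 closed on a 5 mm edge, -0.09 closed on nothing, 0.26 squeezed to the stop: the handles' outer faces are then parallel, about 25 mm apart, and the jaws about 19 mm apart inside. Squeezing takes about 5 N a handle at first, 8 N near the stop.
- clip1_a (a joint): How far one jaw of clip1 has swung open (rad); the other mirrors it. About 0 closed on a 5 mm edge, -0.09 closed on nothing, 0.26 squeezed to the stop: the handles' outer faces are then parallel, about 25 mm apart, and the jaws about 19 mm apart inside. Squeezing takes about 5 N a handle at first, 8 N near the stop.
- clip2_a (a joint): How far one jaw of clip2 has swung open (rad); the other mirrors it. About 0 closed on a 5 mm edge, -0.09 closed on nothing, 0.26 squeezed to the stop: the handles' outer faces are then parallel, about 25 mm apart, and the jaws about 19 mm apart inside. Squeezing takes about 5 N a handle at first, 8 N near the stop.
- clip3_a (a joint): How far one jaw of clip3 has swung open (rad); the other mirrors it. About 0 closed on a 5 mm edge, -0.09 closed on nothing, 0.26 squeezed to the stop: the handles' outer faces are then parallel, about 25 mm apart, and the jaws about 19 mm apart inside. Squeezing takes about 5 N a handle at first, 8 N near the stop.
- spool_center (a point): Bystander: green plastic thread spool, 56 mm in diameter, 66 mm high, standing; its centre.
- tape_center (a point): Bystander: brown roll of tape lying flat, 100 mm in diameter, 48 mm high; its centre.
- spray_center (a point): Bystander: green bottle with a white label and a blue cap, 60 mm in diameter, 150 mm high, standing; its centre.
There are look-alikes about, which are no part of the job. Leave any turquoise look-alike of the part that bears clip0_center alone.

How it is judged:
By the outcome, as a careful person would: the job done as asked, in the order asked, and still so for the second after the job is handed in, with the robot touching nothing.
Of candle0, candle1, candle2 only 2 to 3 are there at a start; the rules pass over those that are not, and their reading is None.
Of clip0, clip1, clip2, clip3 only 3 to 4 are there at a start; the rules pass over those that are not, and their reading is None.
At some moment in a run one of candle0, candle1, candle2 may be knocked a few centimetres aside while the robot is not near it.
It also fails if it takes over 210 s, if anything falls off the work surface, if the arm or the gripper's body presses on something with over 40 N, if the wrist force passes 120 N, or if a joint passes its speed limit or range.

## Working session

There is one attempt and no reset: what is moved stays moved. The work goes in short steps, Python scripts to look and compute and a shell command to move; the robot and the scene stay as the last step left them, time stands still between calls to the robot, and variables do not carry over. Pictures are saved under pics/ and viewed, at most 14 in all, crops included, and the job is handed in when it is done.

```bash
mkdir -p pics; python3 - <<'E'
from plant import state, optics, nets
import cv2
s=state(); print(s['time'],s['tool_pos'],s['tool_rot'],s['gripper_width'])
for n in ('top','side','wrist'):
    im=optics.grab_frame(n); cv2.imwrite(f'pics/{n}0.png',im[:,:,::-1])
    c=optics.camera_info(n); print(n,{k:(v.tolist() if hasattr(v,'tolist') else v) for k,v in c.items()})
E
```

```text
0.0 [ 0.25969406 -0.56781754  0.23007723] [-1.00332569e-03  9.77103006e-01  2.12764422e-01 -9.40309561e-05] 1.0007559873076033
top {'fx': 428.48891375990524, 'fy': 428.48891375990524, 'cx': 286.26021271487906, 'cy': 207.56771492024603, 'k1': 0.01837022716053228, 'R': [[0.0039172316996671655, -0.9997526947357241, -0.0218907438080332], [-0.9890689820156264, -0.0006467355157902008, -0.14745212968195812], [0.14740150647257136, 0.022229059850349883, -0.9888269134625057]], 't': [-0.005819934983174262, 0.5355477100425341, 1.2980492452187422]}
side {'fx': 495.46834969495313, 'fy': 495.46834969495313, 'cx': 281.32587734223677, 'cy': 210.75044849782483, 'k1': -0.0879123714597274, 'R': [[-0.7589953045245357, -0.6508998831689194, -0.015983422674566657], [-0.4649806020555342, 0.5590572744788364, -0.6864750567678097], [0.4557621829658314, -0.5135993632618536, -0.7269776658434827]], 't': [0.3688509678081919, 0.3236646888855828, 1.0999022869245192]}
wrist {'fx': 293.49660574603746, 'fy': 293.49660574603746, 'cx': 277.1195876486357, 'cy': 207.44027573048146, 'k1': -0.014247546813467737, 'R': [[0.41513833480049406, -0.9097563346452203, -0.0018906485573396135], [-0.8694564704344995, -0.39735875704259704, 0.2935156967202018], [-0.26777903016975774, -0.12020578095273482, -0.9559523843931184]], 't': [-0.6228399576629396, -0.03834714391323727, 0.38001791063649143]}
```

View pics/top0.png

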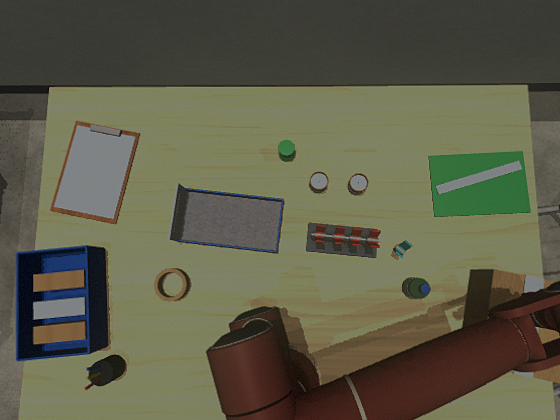

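View pics/side0.png

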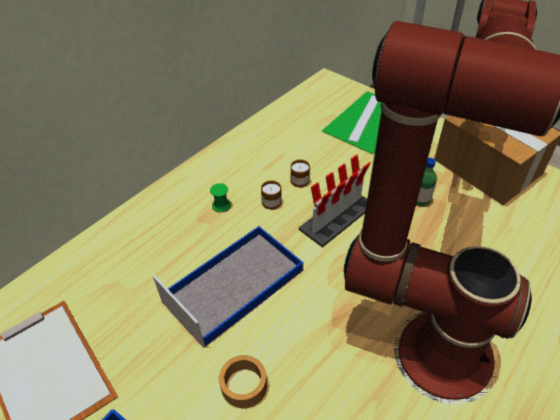

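```bash
cat > h.py <<'E'
import numpy as np, cv2
from plant import state, optics, nets
from scipy.spatial.transform import Rotation as Ro
def K(c): return np.array([[c['fx'],0,c['cx']],[0,c['fy'],c['cy']],[0,0,1]])
def D(c): return np.array([c['k1'],0,0,0.])
def proj(c,X):
    r=cv2.Rodrigues(np.array(c['R']))[0]
    return cv2.projectPoints(np.array(X,float).reshape(-1,1,3),r,np.array(c['t'],float),K(c),D(c))[0].reshape(-1,2)
def back(c,px,z):
    u=cv2.undistortPoints(np.array(px,float).reshape(-1,1,2),K(c),D(c)).reshape(-1,2)
    R=np.array(c['R']);t=np.array(c['t']);C=-R.T@t
    d=np.c_[u,np.ones(len(u))]@R
    return C+d*((z-C[2])/d[:,2])[:,None]
def cyl_c(m):  # mask centre
    r,c=np.nonzero(m); return [c.mean(),r.mean()]
def quat(s): q=s['tool_rot']; return Ro.from_quat([q[1],q[2],q[3],q[0]])
def go(tcp,yaw=None,s=None):
    """shift fractions in tool axes to bring measured TCP to tcp; yaw: world direction angle of tool y (mod pi), tool kept down. prints"""
    s=s or state(); R=quat(s)
    d=R.inv().apply(np.array(tcp)-s['tool_pos'])/0.8
    out=dict(d=np.round(d,4))
    if yaw is not None:
        y=R.as_matrix()[:,1]; a=np.arctan2(y[1],y[0]); e=(yaw-a+np.pi/2)%np.pi-np.pi/2
        z=np.array([0,0,-1.]); best=None
        Y=np.array([np.cos(a+e),np.sin(a+e),0]); T=Ro.from_matrix(np.c_[np.cross(Y,z),Y,z])
        out['r']=np.round((R.inv()*T).as_rotvec()/1.5,4)
    print(out); return out
def outs(cam,name,th=.3):
    return [o for o in nets.outline_of(cam,name) if o['confidence']>th]
E
python3 - <<'E'
from h import *
for cam in('top','side'):
    optics.grab_frame(cam); c=optics.camera_info(cam)
    for n,z in(('candle0_center',.031),('clip0_center',.125),('spool_center',.033),('tape_center',.024),('spray_center',.075)):
        for o in outs(cam,n,.2):
            p=cyl_c(o['pixels']); print(cam,n,round(o['confidence'],2),np.round(p),o['pixels'].sum(),np.round(back(c,[p],z)[0],3))
print(state()['time'])
E
```

```text
top candle0_center 0.72 [318. 182.] 308 [ 0.618 -0.106  0.031]
top candle0_center 0.41 [416. 287.] 463 [ 0.294 -0.398  0.031]
top clip0_center 0.72 [374. 238.] 174 [ 0.434 -0.258  0.125]
top spool_center 0.87 [286. 150.] 287 [ 0.722 -0.004  0.033]
top tape_center 0.91 [171. 285.] 571 [0.297 0.35  0.024]
top tape_center 0.22 [319. 182.] 333 [ 0.621 -0.107  0.024]
top spray_center 0.84 [415. 287.] 448 [ 0.296 -0.385  0.075]
side candle0_center 0.88 [271. 194.] 536 [ 0.621 -0.112  0.031]
side candle0_center 0.46 [334. 187.] 314 [ 0.498 -0.249  0.031]
side candle0_center 0.43 [346. 177.] 271 [ 0.495 -0.305  0.031]
side clip0_center 0.73 [359. 169.] 245 [ 0.436 -0.268  0.125]
side tape_center 0.66 [334. 188.] 262 [ 0.501 -0.252  0.024]
side tape_center 0.62 [243. 381.] 1455 [0.297 0.344 0.024]
side spray_center 0.89 [427. 184.] 567 [ 0.28  -0.387  0.075]
0.75
```

View pics/wrist0.png

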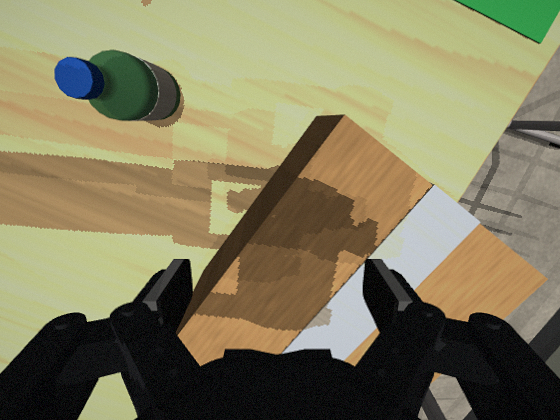

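```bash
python3 - <<'E'
import cv2
im=cv2.imread('pics/top0.png')[135:300,160:425]
cv2.imwrite('pics/crop1.png',cv2.resize(im,None,fx=3,fy=3,interpolation=cv2.INTER_CUBIC))
E
```

```text
(no output)
```

View pics/crop1.png

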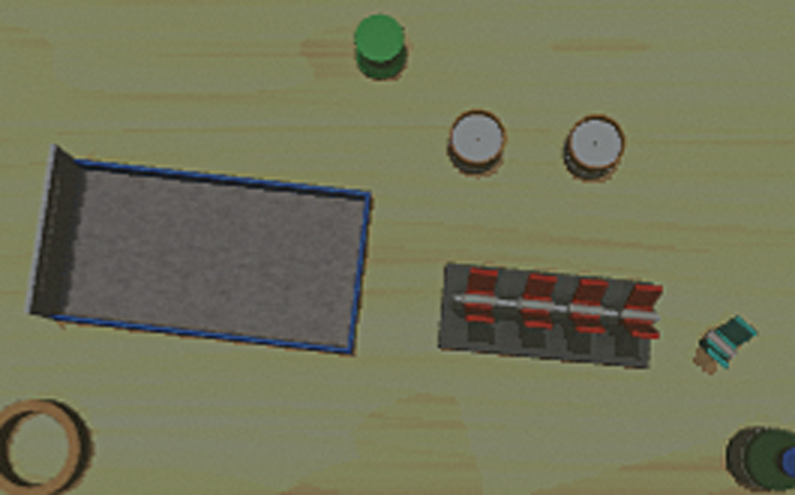

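```bash
python3 - <<'E'
from h import *
from scipy.optimize import least_squares
c=optics.camera_info('top')
px=lambda *a: np.array(a)/3+[160,135]
# tray local outer points
L=np.array([[.085,-.16,.035],[-.085,-.16,.035],[.085,.16,.110],[-.085,.16,.110]])
P=px((371,192),(354,353),(53,147),(29,313))
def W(p): R=np.array([[np.cos(p[2]),-np.sin(p[2])],[np.sin(p[2]),np.cos(p[2])]]); return np.c_[L[:,:2]@R.T+p[:2],L[:,2]]
f=least_squares(lambda p:(proj(c,W(p))-P).ravel(),[.5,.2,0]); print('tray',f.x,np.round(f.fun,1))
print('header',f.x[:2]+.1575*np.array([-np.sin(f.x[2]),np.cos(f.x[2])]))
e=back(c,px((455,299),(657,318)),.11); print('stand',e,np.linalg.norm(e[1]-e[0]),e.mean(0),'dir',np.arctan2(*(e[0]-e[1])[:2]))
print('clips',back(c,px((482,300),(538,303),(590,308),(643,314)),.112))
print('candles',back(c,px((477,139),(595,143)),.060))
E
```

```text
tray [ 0.49651242  0.16978294 -0.10545455] [ 0.7 -0.2  0.3  0.1 -0.2 -0.6 -0.7  0.6]
header [0.51309074 0.326408  ]
stand [[ 0.44500711 -0.08079332  0.11      ]
 [ 0.42704437 -0.27605848  0.11      ]] 0.1960896262516024 [ 0.43602574 -0.1784259   0.11      ] dir 0.09173338199728254
clips [[ 0.44392108 -0.10694     0.112     ]
 [ 0.44112945 -0.16119793  0.112     ]
 [ 0.43640166 -0.21138145  0.112     ]
 [ 0.43073042 -0.26231834  0.112     ]]
candles [[ 0.61471868 -0.10612439  0.06      ]
 [ 0.61039672 -0.22730947  0.06      ]]
```

The crop shows two candles with white tops at full-image pixels (319,182) and (358,183). Four red clips sit on the stand, from (321,235) to (374,239). The turquoise look-alike is at (402,249), the spool at (287,149), the bottle at (417,288) and the tape at (172,285). I take the two amber glasses as the candles and the four red clips as the clips.

```bash
python3 - <<'E'
from h import *
go([.61,-.227,.21],np.pi/2-.105)
E
```

```text
{'d': array([ 0.5755, -0.2062,  0.0267]), 'r': array([ 1.000e-04, -0.000e+00,  3.559e-01])}
```

```bash
python3 -m inch '[{"dx":0.29,"dy":-0.103},{"dx":0.29,"dy":-0.103},{"dx":0.29,"dy":-0.103},{"dx":0.29,"dy":-0.103},{"dx":0.29,"dy":-0.103}]' 0.7
python3 -m inch '[{"dx":0.286,"dy":-0.103,"rz":0.356},{"dx":0.286,"dy":-0.103,"rz":0.356},{"dx":0.286,"dy":-0.103,"rz":0.356},{"dx":0.286,"dy":-0.103,"rz":0.356},{"dx":0.286,"dy":-0.103,"rz":0.356}]'
python3 - <<'E'
from h import *
s=state(); print(s['time'],s['tool_pos'],s['gripper_width'],s['grasp_force'],s['contact_force'])
c=optics.camera_info('wrist'); im=optics.grab_frame('wrist'); cv2.imwrite('pics/w1.png',im[:,:,::-1])
for o in outs('wrist','candle0_center',.2):
    p=cyl_c(o['pixels']); print(o['confidence'],p,o['bbox'],back(c,[p],.031))
go([.61,-.227,.21],np.pi/2-.105)
E
```

```text
0.75 [ 0.25986434 -0.56844168  0.23141616] 0.9963576341384375 0.0 [ 0.36697368 -0.00580382 -0.00299064]
{'d': array([ 0.5755, -0.2062,  0.0266]), 'r': array([ 0.    , -0.    ,  0.3558])}validation failed for argument at $[0]...
validation failed for argument at $[0]...
```

View pics/w1.png

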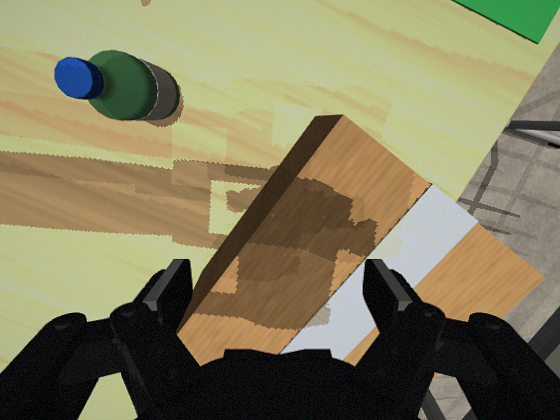

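The move was refused because each row needs all six numbers, so nothing moved. The view is unchanged from the start: bottle at (120,85), box in the middle.

```bash
python3 -m inch '[{"dx":0.29,"dy":-0.103,"dz":0,"rx":0,"ry":0,"rz":0},{"dx":0.29,"dy":-0.103,"dz":0,"rx":0,"ry":0,"rz":0},{"dx":0.29,"dy":-0.103,"dz":0,"rx":0,"ry":0,"rz":0},{"dx":0.29,"dy":-0.103,"dz":0,"rx":0,"ry":0,"rz":0},{"dx":0.29,"dy":-0.103,"dz":0,"rx":0,"ry":0,"rz":0}]' 0.7
python3 -m inch '[{"dx":0.286,"dy":-0.103,"dz":0.02,"rx":0,"ry":0,"rz":0.356},{"dx":0.286,"dy":-0.103,"dz":0.02,"rx":0,"ry":0,"rz":0.356},{"dx":0.286,"dy":-0.103,"dz":0.02,"rx":0,"ry":0,"rz":0.356},{"dx":0.286,"dy":-0.103,"dz":0.02,"rx":0,"ry":0,"rz":0.356},{"dx":0.286,"dy":-0.103,"dz":0.02,"rx":0,"ry":0,"rz":0.356}]'
python3 - <<'E'
from h import *
s=state(); print(s['time'],s['tool_pos'],s['gripper_width'],s['grasp_force'],s['contact_force'])
c=optics.camera_info('wrist'); im=optics.grab_frame('wrist'); cv2.imwrite('pics/w2.png',im[:,:,::-1])
for o in outs('wrist','candle0_center',.2):
    p=cyl_c(o['pixels']); print(o['confidence'],p,o['bbox'],back(c,[p],.031))
go([.61,-.227,.21],np.pi/2-.105)
E
```

```text
time: 1.35
tool_pos: [0.4379, -0.3953, 0.2315]
tool_rot: [0.0, 0.977, 0.213, 0.0]
contact_force: [0.7, -0.5, -0.2]
gripper_width: 0.856
grasp_force: 0.0
time: 1.85
tool_pos: [0.6099, -0.2271, 0.2156]
tool_rot: [0.0, 0.999, -0.054, 0.0]
contact_force: [0.8, -1.3, 0.5]
gripper_width: 0.85
grasp_force: 0.0
1.85 [ 0.60988194 -0.22713475  0.21556038] 0.8504558533073766 0.0 [ 0.79882969 -1.30912426  0.47433643]
0.63 [np.float64(168.96168461051298), np.float64(191.52849905003166)] [167.9, 191.8, 65.1, 63.0] [[ 0.61588586 -0.10179464  0.031     ]]
0.22 [np.float64(50.0373649725518), np.float64(284.6560120417921)] [60.5, 293.9, 118.5, 127.5] [[0.51176238 0.07742893 0.031     ]]
{'d': array([-0.0015,  0.004 ,  0.0058]), 'r': array([-0.0013, -0.0001,  0.0041])}
```

View pics/w2.png

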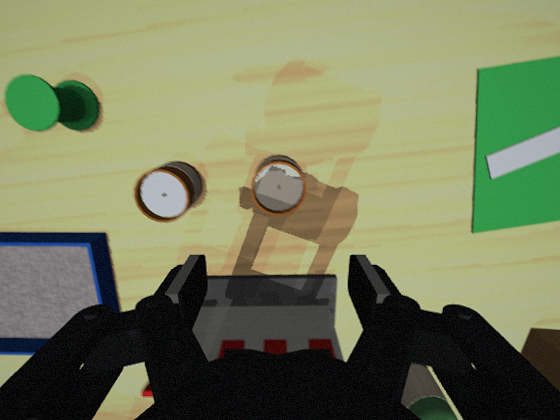

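The picture shows candle 2 with its rim centred at (278,187) and candle 1 at (164,194). The spool is at (45,103) and the stand is below the gripper.

```bash
python3 - <<'E'
from h import *
s=state(); c=optics.camera_info('wrist')
print(back(c,[[278,187.5],[164,194.5]],.062), back(c,[[278,187.5],[164,194.5]],.056))
p=back(c,[[278,187.5]],.061)[0]
go([p[0],p[1],.10],np.pi/2-.105)
E
```

```text
[[ 0.61610085 -0.22419135  0.062     ]
 [ 0.62045793 -0.10515241  0.062     ]] [[ 0.6147009  -0.22405766  0.056     ]
 [ 0.61914639 -0.10260319  0.056     ]]
{'d': array([ 0.0054, -0.    ,  0.1433]), 'r': array([-0.0013, -0.0001,  0.0041])}
```

```bash
python3 -m inch '[{"dx":0.004,"dy":-0.002,"dz":0.06,"rx":0,"ry":0,"rz":0.004},{"dx":0.004,"dy":-0.002,"dz":0.12,"rx":0,"ry":0,"rz":0.004},{"dx":0.004,"dy":-0.002,"dz":0.18,"rx":0,"ry":0,"rz":0.004},{"dx":0.004,"dy":-0.002,"dz":0.22,"rx":0,"ry":0,"rz":0.004},{"dx":0.004,"dy":-0.002,"dz":0.242,"rx":0,"ry":0,"rz":0.004}]' 1
python3 -m inch '[{"dx":0,"dy":0,"dz":0,"rx":0,"ry":0,"rz":0},{"dx":0,"dy":0,"dz":0,"rx":0,"ry":0,"rz":0},{"dx":0,"dy":0,"dz":0,"rx":0,"ry":0,"rz":0}]' 0.45
python3 -m inch '[{"dx":0,"dy":0,"dz":0,"rx":0,"ry":0,"rz":0},{"dx":0,"dy":0,"dz":0,"rx":0,"ry":0,"rz":0}]' 0.38
```

```text
time: 2.45
tool_pos: [0.6093, -0.2268, 0.0178]
tool_rot: [-0.001, 0.998, -0.056, -0.003]
contact_force: [-0.9, -0.4, 1.1]
gripper_width: 1.0
grasp_force: 0.0
time: 2.75
tool_pos: [0.614, -0.2286, 0.0251]
tool_rot: [0.001, 0.998, -0.056, 0.002]
contact_force: [0.2, 1.1, 1.0]
gripper_width: 0.723
grasp_force: 0.0
time: 2.95
tool_pos: [0.6135, -0.2286, 0.0244]
tool_rot: [0.001, 0.998, -0.056, 0.002]
contact_force: [0.1, -2.2, 0.6]
gripper_width: 0.692
grasp_force: 1.0
```

```bash
python3 -m inch '[{"dx":0,"dy":0,"dz":0,"rx":0,"ry":0,"rz":0},{"dx":0,"dy":0,"dz":0,"rx":0,"ry":0,"rz":0}]' 0.36
python3 -m inch '[{"dx":0,"dy":0,"dz":0,"rx":0,"ry":0,"rz":0},{"dx":0,"dy":0,"dz":0,"rx":0,"ry":0,"rz":0}]' 0.34
```

```text
time: 3.15
tool_pos: [0.6124, -0.2279, 0.0226]
tool_rot: [0.0, 0.998, -0.056, 0.001]
contact_force: [0.2, -2.1, 0.7]
gripper_width: 0.678
grasp_force: 1.1
time: 3.35
tool_pos: [0.6124, -0.2279, 0.0227]
tool_rot: [0.0, 0.998, -0.056, 0.0]
contact_force: [-0.8, -1.9, 5.4]
gripper_width: 0.675
grasp_force: 19.0
```

```bash
python3 -m inch '[{"dx":0,"dy":0,"dz":0,"rx":0,"ry":0,"rz":0},{"dx":0,"dy":0,"dz":-0.02,"rx":0,"ry":0,"rz":0},{"dx":0,"dy":0,"dz":-0.06,"rx":0,"ry":0,"rz":0},{"dx":0,"dy":0,"dz":-0.11,"rx":0,"ry":0,"rz":0},{"dx":0,"dy":0,"dz":-0.15,"rx":0,"ry":0,"rz":0}]' 0.33
python3 -m inch '[{"dx":-0.01,"dy":-0.03,"dz":0,"rx":0,"ry":0,"rz":0},{"dx":-0.03,"dy":-0.08,"dz":0,"rx":0,"ry":0,"rz":0},{"dx":-0.055,"dy":-0.14,"dz":0,"rx":0,"ry":0,"rz":0},{"dx":-0.08,"dy":-0.2,"dz":0,"rx":0,"ry":0,"rz":0},{"dx":-0.1,"dy":-0.26,"dz":0,"rx":0,"ry":0,"rz":0}]'
python3 -m inch '[{"dx":-0.025,"dy":-0.06,"dz":0,"rx":0,"ry":0,"rz":0},{"dx":-0.05,"dy":-0.12,"dz":0,"rx":0,"ry":0,"rz":0},{"dx":-0.07,"dy":-0.18,"dz":0,"rx":0,"ry":0,"rz":0},{"dx":-0.09,"dy":-0.23,"dz":0,"rx":0,"ry":0,"rz":0},{"dx":-0.097,"dy":-0.262,"dz":0,"rx":0,"ry":0,"rz":0}]'
python3 -m inch '[{"dx":0,"dy":0,"dz":0,"rx":0,"ry":0,"rz":0},{"dx":0,"dy":0,"dz":0,"rx":0,"ry":0,"rz":0}]'
python3 - <<'E'
from h import *
c=optics.camera_info('wrist'); im=optics.grab_frame('wrist'); cv2.imwrite('pics/w3.png',im[:,:,::-1])
print(state()['joint_pos'])
go([.50,.205,.14],np.pi/2-.105)
E
```

```text
time: 3.85
tool_pos: [0.6115, -0.2264, 0.1431]
tool_rot: [-0.001, 0.998, -0.055, -0.001]
contact_force: [-0.1, -1.1, -1.4]
gripper_width: 0.672
grasp_force: 31.5
time: 4.35
tool_pos: [0.5544, -0.014, 0.141]
tool_rot: [-0.001, 0.998, -0.056, -0.001]
contact_force: [0.7, 0.8, -2.6]
gripper_width: 0.667
grasp_force: 31.6
time: 4.85
tool_pos: [0.4997, 0.2039, 0.1411]
tool_rot: [-0.0, 0.999, -0.054, -0.002]
contact_force: [-0.5, 0.3, -2.6]
gripper_width: 0.674
grasp_force: 31.7
time: 5.05
tool_pos: [0.5016, 0.2011, 0.1412]
tool_rot: [0.0, 0.999, -0.055, -0.001]
contact_force: [0.1, -0.8, -1.8]
gripper_width: 0.67
grasp_force: 31.7
[ 2.42043396e-01 -7.50077264e-02  1.89365019e+00  4.27189716e-06
  1.32464200e+00  1.92378803e+00]
{'d': array([-0.0031, -0.0055,  0.0016]), 'r': array([ 0.0004,  0.0011, -0.004 ])}
```

View pics/w3.png

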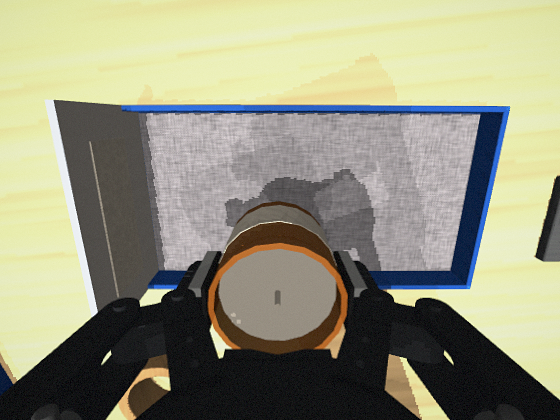

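The candle is held upright over the tray. The header top edge runs from (50,100) to (95,310), and the tray edges line up with the gripper.

```bash
python3 -m inch '[{"dx":0,"dy":0,"dz":0.04,"rx":0,"ry":0,"rz":0},{"dx":0,"dy":0,"dz":0.08,"rx":0,"ry":0,"rz":0},{"dx":0,"dy":0,"dz":0.11,"rx":0,"ry":0,"rz":0},{"dx":0,"dy":0,"dz":0.125,"rx":0,"ry":0,"rz":0},{"dx":0,"dy":0,"dz":0.13,"rx":0,"ry":0,"rz":0}]'
python3 -m inch '[{"dx":0,"dy":0,"dz":0.002,"rx":0,"ry":0,"rz":0},{"dx":0,"dy":0,"dz":0.004,"rx":0,"ry":0,"rz":0},{"dx":0,"dy":0,"dz":0.006,"rx":0,"ry":0,"rz":0}]'
python3 -m inch '[{"dx":0,"dy":0,"dz":0.001,"rx":0,"ry":0,"rz":0},{"dx":0,"dy":0,"dz":0.002,"rx":0,"ry":0,"rz":0},{"dx":0,"dy":0,"dz":0.002,"rx":0,"ry":0,"rz":0}]'
```

```text
time: 5.6
tool_pos: [0.5017, 0.1994, 0.0362]
tool_rot: [0.0, 0.998, -0.056, -0.002]
contact_force: [-0.8, 0.1, -3.2]
gripper_width: 0.67
grasp_force: 31.7
time: 5.9
tool_pos: [0.5039, 0.2008, 0.0345]
tool_rot: [-0.0, 0.998, -0.056, 0.001]
contact_force: [0.6, 1.0, -1.3]
gripper_width: 0.671
grasp_force: 31.7
time: 6.2
tool_pos: [0.5027, 0.2007, 0.0316]
tool_rot: [-0.0, 0.998, -0.056, 0.0]
contact_force: [0.0, 0.0, -2.2]
gripper_width: 0.674
grasp_force: 31.7
```

```bash
python3 -m inch '[{"dx":0,"dy":0,"dz":0.001,"rx":0,"ry":0,"rz":0},{"dx":0,"dy":0,"dz":0.001,"rx":0,"ry":0,"rz":0}]'
python3 -m inch '[{"dx":0,"dy":0,"dz":0.001,"rx":0,"ry":0,"rz":0},{"dx":0,"dy":0,"dz":0.001,"rx":0,"ry":0,"rz":0}]'
python3 -m inch '[{"dx":0,"dy":0,"dz":0.001,"rx":0,"ry":0,"rz":0},{"dx":0,"dy":0,"dz":0.001,"rx":0,"ry":0,"rz":0}]'
```

```text
time: 6.4
tool_pos: [0.5028, 0.2007, 0.0308]
tool_rot: [-0.0, 0.998, -0.056, 0.0]
contact_force: [0.2, -0.9, -1.0]
gripper_width: 0.673
grasp_force: 31.8
time: 6.6
tool_pos: [0.5029, 0.2007, 0.0308]
tool_rot: [0.0, 0.998, -0.056, -0.0]
contact_force: [-4.6, -0.9, 5.1]
gripper_width: 0.673
grasp_force: 32.3
time: 6.8
tool_pos: [0.5029, 0.2007, 0.0308]
tool_rot: [0.0, 0.998, -0.056, -0.0]
contact_force: [-6.4, -0.6, 9.6]
gripper_width: 0.668
grasp_force: 33.0
```

```bash
python3 -m inch '[{"dx":0,"dy":0,"dz":-0.001,"rx":0,"ry":0,"rz":0},{"dx":0,"dy":0,"dz":-0.001,"rx":0,"ry":0,"rz":0}]' 0.36
python3 -m inch '[{"dx":0,"dy":0,"dz":0,"rx":0,"ry":0,"rz":0},{"dx":0,"dy":0,"dz":0,"rx":0,"ry":0,"rz":0},{"dx":0,"dy":0,"dz":0,"rx":0,"ry":0,"rz":0}]' 0.7
python3 -m inch '[{"dx":0,"dy":0,"dz":-0.04,"rx":0,"ry":0,"rz":0},{"dx":0,"dy":0,"dz":-0.1,"rx":0,"ry":0,"rz":0},{"dx":0,"dy":0,"dz":-0.16,"rx":0,"ry":0,"rz":0},{"dx":0,"dy":0,"dz":-0.2,"rx":0,"ry":0,"rz":0},{"dx":0,"dy":0,"dz":-0.2,"rx":0,"ry":0,"rz":0}]' 1
python3 - <<'E'
from h import *
c=optics.camera_info('top'); im=optics.grab_frame('top'); cv2.imwrite('pics/t1.png',im[130:300,150:430,::-1])
for o in outs('top','candle0_center',.2):
    p=cyl_c(o['pixels']); print(o['confidence'],p,back(c,[p],.031))
go([.6165,-.104,.19],np.pi/2-.105)
E
```

```text
time: 7.0
tool_pos: [0.5032, 0.2007, 0.0302]
tool_rot: [-0.0, 0.998, -0.056, 0.001]
contact_force: [0.0, 0.5, -0.1]
gripper_width: 0.676
grasp_force: 0.2
time: 7.3
tool_pos: [0.5027, 0.2006, 0.0297]
tool_rot: [0.0, 0.998, -0.056, -0.0]
contact_force: [-0.1, -0.0, 0.3]
gripper_width: 0.85
grasp_force: 0.0
time: 7.8
tool_pos: [0.5062, 0.2015, 0.1969]
tool_rot: [-0.002, 0.998, -0.056, 0.006]
contact_force: [0.8, 0.5, 0.4]
gripper_width: 1.004
grasp_force: 0.0
0.65 [np.float64(318.51940298507463), np.float64(181.69253731343284)] [[ 0.61971334 -0.10619625  0.031     ]]
0.22 [np.float64(338.735632183908), np.float64(234.9367816091954)] [[ 0.45108373 -0.16761565  0.031     ]]
{'d': array([0.1831, 0.3628, 0.001 ]), 'r': array([-0.0005, -0.0013, -0.0041])}
```

```bash
python3 -m inch '[{"dx":0.02,"dy":0.04,"dz":0,"rx":0,"ry":0,"rz":0},{"dx":0.05,"dy":0.1,"dz":0,"rx":0,"ry":0,"rz":0},{"dx":0.08,"dy":0.15,"dz":0,"rx":0,"ry":0,"rz":0},{"dx":0.1,"dy":0.2,"dz":0,"rx":0,"ry":0,"rz":0}]'
python3 -m inch '[{"dx":0.025,"dy":0.05,"dz":0,"rx":0,"ry":0,"rz":0},{"dx":0.05,"dy":0.1,"dz":0,"rx":0,"ry":0,"rz":0},{"dx":0.07,"dy":0.15,"dz":0,"rx":0,"ry":0,"rz":0},{"dx":0.083,"dy":0.163,"dz":0,"rx":0,"ry":0,"rz":0},{"dx":0.083,"dy":0.163,"dz":0,"rx":0,"ry":0,"rz":0}]'
python3 - <<'E'
from h import *
c=optics.camera_info('wrist'); im=optics.grab_frame('wrist'); cv2.imwrite('pics/w4.png',im[:,:,::-1])
for o in outs('wrist','candle0_center',.2):
    p=cyl_c(o['pixels']); print(o['confidence'],p,o['bbox'],back(c,[p],.031))
g=cv2.GaussianBlur(cv2.cvtColor(im,cv2.COLOR_RGB2GRAY),(5,5),1)
h=cv2.HoughCircles(g,cv2.HOUGH_GRADIENT,1,60,param1=120,param2=25,minRadius=22,maxRadius=45); print(h)
if h is not None:
  for q in h[0]: print(q, back(c,[q[:2]],.061))
go([.6165,-.104,.022],np.pi/2-.105)
E
```

```text
time: 8.3
tool_pos: [0.5639, 0.0308, 0.1872]
tool_rot: [0.0, 0.998, -0.056, -0.002]
contact_force: [0.7, 0.4, -0.3]
gripper_width: 1.0
grasp_force: 0.0
time: 8.8
tool_pos: [0.6155, -0.1056, 0.1873]
tool_rot: [-0.001, 0.998, -0.057, -0.002]
contact_force: [-0.6, -0.1, -0.5]
gripper_width: 1.003
grasp_force: 0.0
0.71 [np.float64(279.0607098381071), np.float64(192.41282689912828)] [278.8, 191.7, 60.9, 68.6] [[ 0.61321859 -0.10639559  0.031     ]]
[[[276.5 190.5  28.8]
  [144.5  93.5  30. ]]]
[276.5 190.5  28.8] [[ 0.62299656 -0.10490849  0.061     ]]
[144.5  93.5  30. ] [[ 0.72137339 -0.00192073  0.061     ]]
{'d': array([0.0025, 0.001 , 0.2075]), 'r': array([-0.0008,  0.0021, -0.0039])}
```

```bash
python3 -m inch '[{"dx":0.001,"dy":0,"dz":0.06,"rx":0,"ry":0,"rz":-0.002},{"dx":0.001,"dy":0,"dz":0.12,"rx":0,"ry":0,"rz":-0.002},{"dx":0.001,"dy":0,"dz":0.17,"rx":0,"ry":0,"rz":-0.002},{"dx":0.001,"dy":0,"dz":0.2,"rx":0,"ry":0,"rz":-0.002},{"dx":0.001,"dy":0,"dz":0.206,"rx":0,"ry":0,"rz":-0.002}]' 1
python3 -m inch '[{"dx":0,"dy":0,"dz":0,"rx":0,"ry":0,"rz":0},{"dx":0,"dy":0,"dz":0,"rx":0,"ry":0,"rz":0},{"dx":0,"dy":0,"dz":0,"rx":0,"ry":0,"rz":0}]' 0.45
python3 -m inch '[{"dx":0,"dy":0,"dz":0,"rx":0,"ry":0,"rz":0},{"dx":0,"dy":0,"dz":0,"rx":0,"ry":0,"rz":0}]' 0.38
python3 -m inch '[{"dx":0,"dy":0,"dz":0,"rx":0,"ry":0,"rz":0},{"dx":0,"dy":0,"dz":0,"rx":0,"ry":0,"rz":0}]' 0.35
python3 -m inch '[{"dx":0,"dy":0,"dz":0,"rx":0,"ry":0,"rz":0},{"dx":0,"dy":0,"dz":0,"rx":0,"ry":0,"rz":0}]' 0.335
```

```text
time: 9.4
tool_pos: [0.6128, -0.1014, 0.0202]
tool_rot: [-0.001, 0.999, -0.053, -0.004]
contact_force: [-1.0, -0.1, 0.1]
gripper_width: 1.0
grasp_force: 0.0
time: 9.7
tool_pos: [0.6185, -0.1045, 0.0277]
tool_rot: [0.0, 0.999, -0.054, 0.002]
contact_force: [-0.2, -0.0, 0.3]
gripper_width: 0.727
grasp_force: 0.0
time: 9.9
tool_pos: [0.6177, -0.1047, 0.0265]
tool_rot: [0.0, 0.999, -0.054, 0.001]
contact_force: [-0.1, -0.6, 0.3]
gripper_width: 0.693
grasp_force: 0.4
time: 10.1
tool_pos: [0.6176, -0.1048, 0.0264]
tool_rot: [0.0, 0.999, -0.054, 0.001]
contact_force: [-1.6, -0.5, 6.5]
gripper_width: 0.674
grasp_force: 7.4
time: 10.3
tool_pos: [0.6176, -0.1048, 0.0265]
tool_rot: [0.0, 0.999, -0.054, 0.001]
contact_force: [-1.4, 0.1, 6.0]
gripper_width: 0.674
grasp_force: 23.4
```

```bash
python3 -m inch '[{"dx":0,"dy":0,"dz":0,"rx":0,"ry":0,"rz":0},{"dx":0,"dy":0,"dz":-0.02,"rx":0,"ry":0,"rz":0},{"dx":0,"dy":0,"dz":-0.06,"rx":0,"ry":0,"rz":0},{"dx":0,"dy":0,"dz":-0.11,"rx":0,"ry":0,"rz":0},{"dx":0,"dy":0,"dz":-0.15,"rx":0,"ry":0,"rz":0}]' 0.33
python3 -m inch '[{"dx":-0.03,"dy":-0.04,"dz":0,"rx":0,"ry":0,"rz":0},{"dx":-0.06,"dy":-0.08,"dz":0,"rx":0,"ry":0,"rz":0},{"dx":-0.1,"dy":-0.12,"dz":0,"rx":0,"ry":0,"rz":0},{"dx":-0.13,"dy":-0.16,"dz":0,"rx":0,"ry":0,"rz":0},{"dx":-0.16,"dy":-0.19,"dz":0,"rx":0,"ry":0,"rz":0}]'
python3 -m inch '[{"dx":-0.018,"dy":-0.025,"dz":0,"rx":0,"ry":0,"rz":0},{"dx":-0.025,"dy":-0.036,"dz":0,"rx":0,"ry":0,"rz":0},{"dx":-0.025,"dy":-0.036,"dz":0,"rx":0,"ry":0,"rz":0},{"dx":-0.025,"dy":-0.036,"dz":0,"rx":0,"ry":0,"rz":0}]'
python3 - <<'E'
from h import *
go([.488,.0904,.0345],np.pi/2-.105)
E
```

```text
time: 10.8
tool_pos: [0.6166, -0.1041, 0.1471]
tool_rot: [-0.0, 0.999, -0.054, 0.0]
contact_force: [0.9, 0.3, -0.5]
gripper_width: 0.671
grasp_force: 29.5
time: 11.3
tool_pos: [0.5042, 0.0624, 0.145]
tool_rot: [-0.0, 0.999, -0.054, -0.0]
contact_force: [-0.2, 0.5, -1.5]
gripper_width: 0.67
grasp_force: 29.6
time: 11.7
tool_pos: [0.4895, 0.0909, 0.1452]
tool_rot: [0.0, 0.999, -0.054, 0.0]
contact_force: [-0.7, 0.3, -0.5]
gripper_width: 0.67
grasp_force: 29.6
{'d': array([-0.0019,  0.0008,  0.1384]), 'r': array([ 0.0003, -0.0003, -0.0022])}
```

```bash
python3 -m inch '[{"dx":0,"dy":0,"dz":0.04,"rx":0,"ry":0,"rz":0},{"dx":0,"dy":0,"dz":0.08,"rx":0,"ry":0,"rz":0},{"dx":0,"dy":0,"dz":0.11,"rx":0,"ry":0,"rz":0},{"dx":0,"dy":0,"dz":0.125,"rx":0,"ry":0,"rz":0},{"dx":0,"dy":0,"dz":0.13,"rx":0,"ry":0,"rz":0}]'
python3 -m inch '[{"dx":0,"dy":0,"dz":0.002,"rx":0,"ry":0,"rz":0},{"dx":0,"dy":0,"dz":0.004,"rx":0,"ry":0,"rz":0},{"dx":0,"dy":0,"dz":0.006,"rx":0,"ry":0,"rz":0},{"dx":0,"dy":0,"dz":0.006,"rx":0,"ry":0,"rz":0}]'
python3 -m inch '[{"dx":0,"dy":0,"dz":0.001,"rx":0,"ry":0,"rz":0},{"dx":0,"dy":0,"dz":0.001,"rx":0,"ry":0,"rz":0}]'
python3 -m inch '[{"dx":0,"dy":0,"dz":0.001,"rx":0,"ry":0,"rz":0},{"dx":0,"dy":0,"dz":0.001,"rx":0,"ry":0,"rz":0}]'
python3 -m inch '[{"dx":0,"dy":0,"dz":0.001,"rx":0,"ry":0,"rz":0},{"dx":0,"dy":0,"dz":0.001,"rx":0,"ry":0,"rz":0}]'
```

```text
time: 12.2
tool_pos: [0.4886, 0.0906, 0.0396]
tool_rot: [0.0, 0.999, -0.055, -0.001]
contact_force: [-0.8, -0.2, -1.0]
gripper_width: 0.672
grasp_force: 29.6
time: 12.6
tool_pos: [0.4897, 0.0914, 0.037]
tool_rot: [-0.0, 0.999, -0.054, 0.001]
contact_force: [0.2, -0.2, -1.3]
gripper_width: 0.666
grasp_force: 29.6
time: 12.8
tool_pos: [0.4893, 0.0914, 0.0357]
tool_rot: [-0.0, 0.999, -0.054, 0.0]
contact_force: [-0.3, -0.0, -2.0]
gripper_width: 0.67
grasp_force: 29.6
time: 13.0
tool_pos: [0.4891, 0.0914, 0.0346]
tool_rot: [-0.0, 0.999, -0.054, -0.0]
contact_force: [0.5, 0.6, -1.7]
gripper_width: 0.675
grasp_force: 29.6
time: 13.2
tool_pos: [0.4892, 0.0914, 0.0345]
tool_rot: [0.0, 0.999, -0.054, -0.0]
contact_force: [-3.7, 0.4, 4.5]
gripper_width: 0.671
grasp_force: 30.1
```

```bash
python3 -m inch '[{"dx":0,"dy":0,"dz":-0.0005,"rx":0,"ry":0,"rz":0},{"dx":0,"dy":0,"dz":-0.0005,"rx":0,"ry":0,"rz":0}]' 0.36
python3 -m inch '[{"dx":0,"dy":0,"dz":0,"rx":0,"ry":0,"rz":0},{"dx":0,"dy":0,"dz":0,"rx":0,"ry":0,"rz":0},{"dx":0,"dy":0,"dz":0,"rx":0,"ry":0,"rz":0}]' 0.7
python3 -m inch '[{"dx":0,"dy":0,"dz":-0.05,"rx":0,"ry":0,"rz":0},{"dx":0,"dy":0,"dz":-0.11,"rx":0,"ry":0,"rz":0},{"dx":0,"dy":0,"dz":-0.17,"rx":0,"ry":0,"rz":0},{"dx":0,"dy":0,"dz":-0.23,"rx":0,"ry":0,"rz":0},{"dx":0,"dy":0,"dz":-0.28,"rx":0,"ry":0,"rz":0}]' 0.2
python3 -m inch '[{"dx":-0.03,"dy":-0.06,"dz":0,"rx":0,"ry":0,"rz":0},{"dx":-0.06,"dy":-0.12,"dz":0,"rx":0,"ry":0,"rz":0},{"dx":-0.06,"dy":-0.16,"dz":0,"rx":0,"ry":0,"rz":0},{"dx":-0.06,"dy":-0.16,"dz":0,"rx":0,"ry":0,"rz":0},{"dx":-0.06,"dy":-0.16,"dz":0,"rx":0,"ry":0,"rz":0}]'
python3 - <<'E'
from h import *
import json
c=optics.camera_info('wrist'); im=optics.grab_frame('wrist'); cv2.imwrite('pics/w5.png',im[:,:,::-1])
json.dump({k:(np.array(v).tolist()) for k,v in c.items()},open('w5.json','w'))
for x in(-.085,.085):
  p=np.array([.4965,.1698])+x*np.array([.9945,-.105])+.16*np.array([.105,.9945]); print(proj(c,[*p,.11]))
E
```

```text
time: 13.4
tool_pos: [0.4895, 0.0914, 0.0344]
tool_rot: [-0.0, 0.999, -0.054, 0.0]
contact_force: [0.6, -0.2, -0.5]
gripper_width: 0.676
grasp_force: 0.0
time: 13.7
tool_pos: [0.4892, 0.0914, 0.0342]
tool_rot: [-0.0, 0.999, -0.054, 0.0]
contact_force: [0.4, 0.0, 0.7]
gripper_width: 0.853
grasp_force: 0.0
time: 14.2
tool_pos: [0.4895, 0.0914, 0.2615]
tool_rot: [-0.0, 0.999, -0.054, 0.001]
contact_force: [0.9, 0.5, -0.3]
gripper_width: 0.595
grasp_force: 0.0
time: 14.7
tool_pos: [0.455, 0.2244, 0.258]
tool_rot: [0.0, 0.999, -0.053, -0.0]
contact_force: [-0.0, -0.4, -0.1]
gripper_width: 0.6
grasp_force: 0.0
[[174.19589205 227.7547471 ]]
[[154.73941467  50.08921774]]
```

View pics/w5.png

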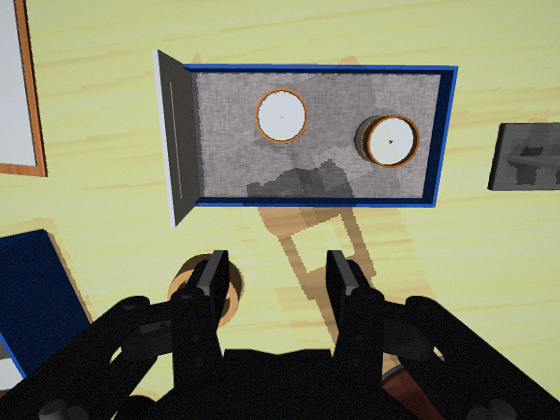

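Both candles stand upright in the tray at (282,116) and (390,140). The header's outer corners are at about (156,50) and (174,226), within 1–2 px of the predicted position.

```bash
python3 -m inch '[{"dx":0.01,"dy":0.05,"dz":-0.01,"rx":0,"ry":0,"rz":-0.08},{"dx":0.014,"dy":0.11,"dz":-0.018,"rx":0,"ry":0,"rz":-0.17},{"dx":0.014,"dy":0.17,"dz":-0.018,"rx":0,"ry":0,"rz":-0.26},{"dx":0.014,"dy":0.231,"dz":-0.018,"rx":0,"ry":0,"rz":-0.35},{"dx":0.014,"dy":0.231,"dz":-0.018,"rx":0,"ry":0,"rz":-0.35}]' 0.5
python3 -m inch '[{"dx":-0.03,"dy":0.05,"dz":-0.018,"rx":0,"ry":0,"rz":-0.08},{"dx":-0.055,"dy":0.11,"dz":-0.018,"rx":0,"ry":0,"rz":-0.17},{"dx":-0.08,"dy":0.16,"dz":-0.018,"rx":0,"ry":0,"rz":-0.26},{"dx":-0.103,"dy":0.207,"dz":-0.018,"rx":0,"ry":0,"rz":-0.35},{"dx":-0.103,"dy":0.207,"dz":-0.018,"rx":0,"ry":0,"rz":-0.35}]'
python3 -m inch '[{"dx":-0.05,"dy":0.03,"dz":-0.018,"rx":0,"ry":0,"rz":-0.08},{"dx":-0.1,"dy":0.065,"dz":-0.018,"rx":0,"ry":0,"rz":-0.17},{"dx":-0.15,"dy":0.1,"dz":-0.018,"rx":0,"ry":0,"rz":-0.26},{"dx":-0.193,"dy":0.127,"dz":-0.018,"rx":0,"ry":0,"rz":-0.356},{"dx":-0.193,"dy":0.127,"dz":-0.018,"rx":0,"ry":0,"rz":-0.356}]'
python3 - <<'E'
from h import *
import json
print(state()['joint_pos'])
go([.43,-.33,.30],-.092)
c=optics.camera_info('wrist'); im=optics.grab_frame('wrist'); cv2.imwrite('pics/w6.png',im[:,:,::-1])
json.dump({k:(np.array(v).tolist()) for k,v in c.items()},open('w6.json','w'))
e=[[.44500711,-.08079,.11],[.42704,-.27606,.11]]; print(proj(c,e))
for o in outs('wrist','clip0_center',.2): print(o['confidence'],o['bbox'])
E
```

```text
time: 15.25
tool_pos: [0.4459, 0.0347, 0.2727]
tool_rot: [0.001, 0.979, 0.205, 0.0]
contact_force: [0.6, -0.1, -0.1]
gripper_width: 0.748
grasp_force: 0.0
time: 15.75
tool_pos: [0.4369, -0.1505, 0.2869]
tool_rot: [0.0, 0.892, 0.452, -0.001]
contact_force: [0.4, -0.4, -0.3]
gripper_width: 0.753
grasp_force: 0.0
time: 16.25
tool_pos: [0.4272, -0.3355, 0.3006]
tool_rot: [-0.0, 0.742, 0.671, -0.001]
contact_force: [0.1, 1.0, 0.7]
gripper_width: 0.751
grasp_force: 0.0
[-8.02033941e-01 -1.74432336e-01  1.71600760e+00 -1.40483711e-03
  1.60098126e+00 -7.01734157e-01]
{'d': array([0.0072, 0.0028, 0.0007]), 'r': array([-0.0011,  0.0003, -0.0056])}
[[270.03533006 -85.51995017]
 [272.86245908 133.01377833]]
0.96 [273.9, 115.7, 52.1, 32.8]
0.61 [264.9, 194.1, 36.9, 39.2]
```

View pics/w6.png

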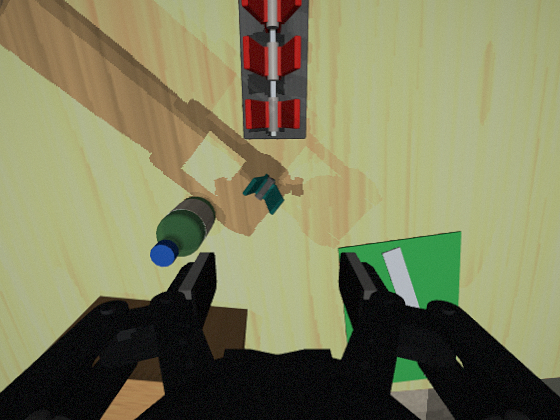

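The picture shows three of the red clips, at (274,115), (272,57) and (272,8). The turquoise look-alike is at (264,193), the bottle at (185,230), and the stand's near end at (273,137).

```bash
python3 - <<'E'
from h import *
import json
c=json.load(open('w6.json')); im=cv2.imread('pics/w6.png')[:,:,::-1].astype(int)
red=(im[:,:,0]>90)&(im[:,:,0]>2.2*im[:,:,1])
for sl in((247,262),(286,301)):
    r=np.nonzero(red[:150,sl[0]:sl[1]].sum(1)>=4)[0]; g=np.split(r,np.nonzero(np.diff(r)>1)[0]+1); print(sl,[(a[0],a[-1]) for a in g])
E_=np.array([.0917]); u=np.array([np.sin(.0917),np.cos(.0917)]); n=np.array([u[1],-u[0]]); m=np.array([.436,-.1784])
print('cam',-np.array(c['R']).T@np.array(c['t']))
for l in(-.035,-.04,-.085,-.09,-.095,-.1):  # along edge
    p=m+l*u; w=[]
    for a in(-.013,.013):
        for b,z in((-.025,.164),(.025,.164),(-.013,.12),(.013,.12)): w.append([*(p+a*u+b*n),z])
    print(l,np.round(p,3),np.round(proj(c,w)).astype(int).tolist())
E
```

```text
(247, 262) [(np.int64(38), np.int64(39)), (np.int64(41), np.int64(64)), (np.int64(67), np.int64(67)), (np.int64(99), np.int64(128))]
(286, 301) [(np.int64(0), np.int64(5)), (np.int64(36), np.int64(68)), (np.int64(99), np.int64(128))]
cam [ 0.43409133 -0.2601376   0.44359411]
-0.035 [ 0.433 -0.213] [[243, 78], [300, 77], [259, 83], [285, 83], [241, 45], [300, 45], [259, 55], [285, 55]]
-0.04 [ 0.432 -0.218] [[243, 84], [299, 83], [259, 89], [285, 88], [242, 52], [300, 51], [259, 61], [285, 61]]
-0.085 [ 0.428 -0.263] [[245, 136], [299, 136], [261, 134], [285, 133], [244, 107], [299, 106], [260, 108], [285, 108]]
-0.09 [ 0.428 -0.268] [[245, 142], [299, 141], [261, 138], [285, 138], [244, 112], [299, 112], [260, 113], [285, 113]]
-0.095 [ 0.427 -0.273] [[245, 147], [299, 147], [261, 143], [285, 143], [244, 118], [299, 118], [260, 118], [285, 118]]
-0.1 [ 0.427 -0.278] [[246, 152], [299, 152], [261, 148], [285, 148], [244, 124], [299, 123], [260, 123], [285, 123]]
```

```bash
python3 -m inch '[{"dx":0.05,"dy":-0.003,"dz":0.03,"rx":0,"ry":0,"rz":-0.0055},{"dx":0.098,"dy":-0.0055,"dz":0.05,"rx":0,"ry":0,"rz":-0.0055},{"dx":0.098,"dy":-0.0055,"dz":0.1,"rx":0,"ry":0,"rz":-0.0055},{"dx":0.098,"dy":-0.0055,"dz":0.1,"rx":0,"ry":0,"rz":-0.0055}]' 0.7
python3 - <<'E'
from h import *
import json
s=state(); print(s['tool_pos']); go([.43,-.257,.129],-.092)
c=optics.camera_info('wrist'); im=optics.grab_frame('wrist'); cv2.imwrite('pics/w7.png',im[:,:,::-1])
E
```

```text
time: 16.75
tool_pos: [0.4298, -0.2484, 0.2159]
tool_rot: [-0.005, 0.737, 0.676, -0.001]
contact_force: [0.6, 0.4, -1.7]
gripper_width: 0.85
grasp_force: 0.0
[ 0.42979957 -0.24839428  0.21592893]
{'d': array([-0.0113,  0.002 ,  0.1086]), 'r': array([-0.0054, -0.0036,  0.0045])}
```

View pics/w7.png

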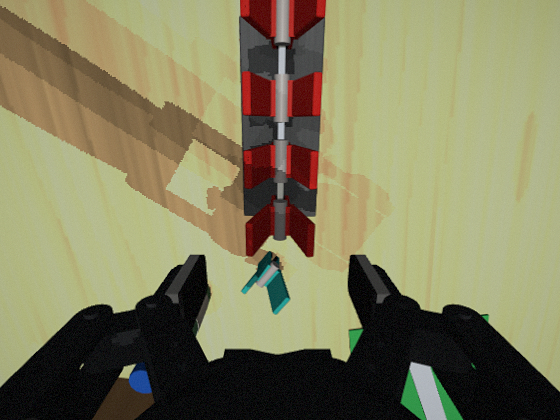

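Looking down the stand, the nearest red clip's handles span rows 205–256 around column 281, roughly centred between the fingers. The turquoise one lies on the table at (267,280).

```bash
python3 -m inch '[{"dx":0,"dy":0,"dz":0,"rx":0,"ry":0,"rz":0},{"dx":0,"dy":0,"dz":0,"rx":0,"ry":0,"rz":0},{"dx":0,"dy":0,"dz":0,"rx":0,"ry":0,"rz":0}]'
python3 - <<'E'
from h import *
from scipy.optimize import least_squares
s=state(); print(s['tool_pos']); 
c=optics.camera_info('wrist'); im=optics.grab_frame('wrist').astype(int)
red=(im[:,:,0]>90)&(im[:,:,0]>2.2*im[:,:,1])
n,lab,st,ce=cv2.connectedComponentsWithStats(red.astype(np.uint8))
for i in range(1,n):
    if st[i,4]>150: print(st[i],ce[i].round())
u=np.array([.0916,.9958]); nn=np.array([u[1],-u[0]]); m=np.array([.437,-.1784])
for l in(-.0787,-.0276,.0235,.0745):
    p=m+l*u; w=[[*(p+a*u+b*nn),.164] for a in(-.013,.013) for b in(-.025,.025)]
    print(np.round(p,4),np.round(proj(c,w)).astype(int).tolist())
go([.43,-.257,.129],-.092)
E
```

```text
time: 17.1
tool_pos: [0.4332, -0.2531, 0.2236]
tool_rot: [0.002, 0.737, 0.675, 0.0]
contact_force: [0.2, 0.5, -0.3]
gripper_width: 0.852
grasp_force: 0.0
[ 0.4332355  -0.25305759  0.22362561]
[263   0   6  31 183] [265.  15.]
[281   0   6  32 164] [284.  16.]
[235  65  10  43 357] [240.  86.]
[304  65  10  43 363] [308.  86.]
[263  74   6  36 185] [266.  91.]
[281  74   6  36 182] [283.  91.]
[280 138   7  32 162] [282. 154.]
[295 141  16  39 307] [305. 160.]
[238 142   9  36 213] [242. 157.]
[ 0.4298 -0.2568] [[241, 246], [307, 246], [240, 213], [309, 213]]
[ 0.4345 -0.2059] [[239, 179], [310, 179], [237, 141], [311, 141]]
[ 0.4392 -0.155 ] [[236, 102], [313, 102], [234, 58], [314, 58]]
[ 0.4438 -0.1042] [[233, 12], [316, 13], [231, -39], [318, -38]]
{'d': array([-0.0052, -0.0037,  0.1178]), 'r': array([0.0015, 0.001 , 0.003 ])}
```

```bash
python3 -m inch '[{"dx":-0.005,"dy":-0.0037,"dz":0.03,"rx":0,"ry":0,"rz":0.003},{"dx":-0.005,"dy":-0.0037,"dz":0.06,"rx":0,"ry":0,"rz":0.003},{"dx":-0.005,"dy":-0.0037,"dz":0.09,"rx":0,"ry":0,"rz":0.003},{"dx":-0.005,"dy":-0.0037,"dz":0.11,"rx":0,"ry":0,"rz":0.003},{"dx":-0.005,"dy":-0.0037,"dz":0.118,"rx":0,"ry":0,"rz":0.003}]' 0.7
python3 -m inch '[{"dx":0,"dy":0,"dz":0,"rx":0,"ry":0,"rz":0},{"dx":0,"dy":0,"dz":0,"rx":0,"ry":0,"rz":0},{"dx":0,"dy":0,"dz":0,"rx":0,"ry":0,"rz":0},{"dx":0,"dy":0,"dz":0,"rx":0,"ry":0,"rz":0}]' 0.0
python3 -m inch '[{"dx":0,"dy":0,"dz":0,"rx":0,"ry":0,"rz":0},{"dx":0,"dy":0,"dz":0,"rx":0,"ry":0,"rz":0},{"dx":0,"dy":0,"dz":0,"rx":0,"ry":0,"rz":0}]' -0.2
python3 -m inch '[{"dx":0,"dy":0,"dz":0,"rx":0,"ry":0,"rz":0},{"dx":0,"dy":0,"dz":0,"rx":0,"ry":0,"rz":0},{"dx":0,"dy":0,"dz":0,"rx":0,"ry":0,"rz":0}]' -0.36
```

```text
time: 17.65
tool_pos: [0.4285, -0.2555, 0.1256]
tool_rot: [-0.001, 0.739, 0.674, -0.0]
contact_force: [-0.5, -0.1, 0.0]
gripper_width: 0.852
grasp_force: 0.0
time: 18.05
tool_pos: [0.4306, -0.2569, 0.1297]
tool_rot: [0.002, 0.739, 0.674, 0.0]
contact_force: [0.6, 0.2, 6.2]
gripper_width: 0.503
grasp_force: 6.8
time: 18.35
tool_pos: [0.4311, -0.2572, 0.1307]
tool_rot: [0.003, 0.739, 0.674, 0.001]
contact_force: [-0.5, 1.3, 8.6]
gripper_width: 0.402
grasp_force: 8.0
time: 18.65
tool_pos: [0.4314, -0.2574, 0.1312]
tool_rot: [0.003, 0.739, 0.674, 0.001]
contact_force: [-0.3, 1.0, 11.3]
gripper_width: 0.318
grasp_force: 8.9
```

```bash
python3 -m inch '[{"dx":0,"dy":0,"dz":0,"rx":0,"ry":0,"rz":0},{"dx":0,"dy":0,"dz":0,"rx":0,"ry":0,"rz":0}]' -0.4
python3 -m inch '[{"dx":0,"dy":0,"dz":0,"rx":0,"ry":0,"rz":0},{"dx":0,"dy":0,"dz":0,"rx":0,"ry":0,"rz":0}]' -0.42
python3 -m inch '[{"dx":0,"dy":0,"dz":0,"rx":0,"ry":0,"rz":0},{"dx":0,"dy":0,"dz":0,"rx":0,"ry":0,"rz":0}]' -0.43
```

```text
time: 18.85
tool_pos: [0.4309, -0.2574, 0.1314]
tool_rot: [0.003, 0.739, 0.674, 0.0]
contact_force: [-2.8, 1.2, 13.5]
gripper_width: 0.3
grasp_force: 10.9
time: 19.05
tool_pos: [0.4306, -0.2574, 0.1315]
tool_rot: [0.002, 0.739, 0.674, -0.0]
contact_force: [-2.6, 1.9, 13.7]
gripper_width: 0.294
grasp_force: 13.3
time: 19.25
tool_pos: [0.4306, -0.2574, 0.1315]
tool_rot: [0.002, 0.739, 0.674, -0.0]
contact_force: [-4.3, 1.9, 14.9]
gripper_width: 0.291
grasp_force: 17.3
```

```bash
python3 -m inch '[{"dx":0,"dy":0,"dz":0,"rx":0,"ry":0,"rz":0},{"dx":0,"dy":0,"dz":-0.01,"rx":0,"ry":0,"rz":0},{"dx":0,"dy":0,"dz":-0.03,"rx":0,"ry":0,"rz":0},{"dx":0,"dy":0,"dz":-0.06,"rx":0,"ry":0,"rz":0},{"dx":0,"dy":0,"dz":-0.09,"rx":0,"ry":0,"rz":0}]' -0.435
python3 -m inch '[{"dx":0,"dy":0,"dz":-0.03,"rx":0,"ry":0,"rz":0},{"dx":0,"dy":0,"dz":-0.06,"rx":0,"ry":0,"rz":0},{"dx":0,"dy":0,"dz":-0.06,"rx":0,"ry":0,"rz":0}]'
python3 - <<'E'
from h import *
optics.grab_frame('side'); im=optics.grab_frame('side'); cv2.imwrite('pics/s2.png',cv2.resize(im[20:260,180:480,::-1],None,fx=2,fy=2))
E
```

```text
time: 19.75
tool_pos: [0.4288, -0.2553, 0.1993]
tool_rot: [-0.001, 0.739, 0.674, -0.0]
contact_force: [1.1, -1.1, -1.0]
gripper_width: 0.29
grasp_force: 17.0
time: 20.05
tool_pos: [0.4307, -0.2569, 0.2514]
tool_rot: [0.004, 0.739, 0.674, 0.001]
contact_force: [1.4, 0.5, -0.2]
gripper_width: 0.285
grasp_force: 16.9
```

View pics/s2.png

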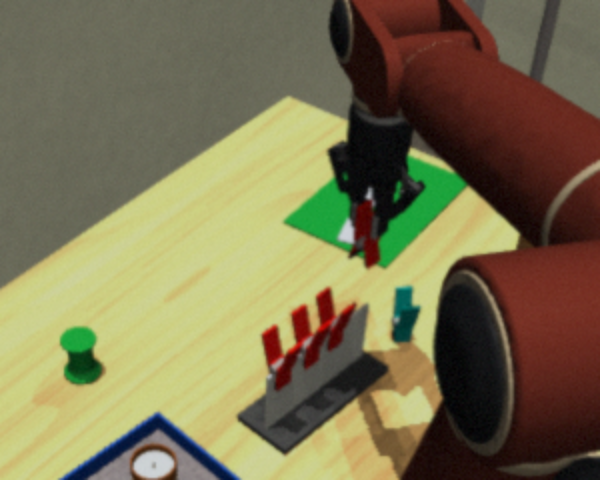

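The clip is held squeezed in the gripper at crop (368,235), and three clips stay on the stand.

```bash
python3 -m inch '[{"dx":0.06,"dy":0.01,"dz":0,"rx":0,"ry":0,"rz":-0.08},{"dx":0.12,"dy":0.02,"dz":0,"rx":0,"ry":0,"rz":-0.17},{"dx":0.18,"dy":0.03,"dz":0,"rx":0,"ry":0,"rz":-0.26},{"dx":0.245,"dy":0.039,"dz":0,"rx":0,"ry":0,"rz":-0.346},{"dx":0.245,"dy":0.039,"dz":0,"rx":0,"ry":0,"rz":-0.346}]' -0.44
python3 -m inch '[{"dx":0.05,"dy":0.04,"dz":0,"rx":0,"ry":0,"rz":-0.08},{"dx":0.1,"dy":0.08,"dz":0,"rx":0,"ry":0,"rz":-0.17},{"dx":0.15,"dy":0.12,"dz":0,"rx":0,"ry":0,"rz":-0.26},{"dx":0.193,"dy":0.156,"dz":0,"rx":0,"ry":0,"rz":-0.346},{"dx":0.193,"dy":0.156,"dz":0,"rx":0,"ry":0,"rz":-0.346}]'
python3 -m inch '[{"dx":0.025,"dy":0.06,"dz":0,"rx":0,"ry":0,"rz":-0.08},{"dx":0.05,"dy":0.12,"dz":0,"rx":0,"ry":0,"rz":-0.17},{"dx":0.075,"dy":0.18,"dz":0,"rx":0,"ry":0,"rz":-0.26},{"dx":0.091,"dy":0.231,"dz":0,"rx":0,"ry":0,"rz":-0.346},{"dx":0.091,"dy":0.231,"dz":0,"rx":0,"ry":0,"rz":-0.346}]'
python3 -m inch '[{"dx":0,"dy":0,"dz":0,"rx":0,"ry":0,"rz":0},{"dx":0,"dy":0,"dz":0,"rx":0,"ry":0,"rz":0},{"dx":0,"dy":0,"dz":0,"rx":0,"ry":0,"rz":0}]'
python3 - <<'E'
from h import *
import json
go([.5786,.3195,.1315],np.pi/2-.105)
c=optics.camera_info('wrist'); im=optics.grab_frame('wrist'); cv2.imwrite('pics/w8.png',im[:,:,::-1])
json.dump({k:(np.array(v).tolist()) for k,v in c.items()},open('w8.json','w'))
for x in(-.085,.085):
 for y in (.155,.16):
  p=np.array([.4965,.1698])+x*np.array([.9945,-.105])+y*np.array([.105,.9945]); print(proj(c,[*p,.11]))
E
```

```text
time: 20.65
tool_pos: [0.4777, -0.0585, 0.2448]
tool_rot: [-0.002, 0.537, 0.843, 0.0]
contact_force: [-0.5, 0.0, -0.5]
gripper_width: 0.284
grasp_force: 18.3
time: 21.15
tool_pos: [0.5272, 0.1327, 0.2448]
tool_rot: [-0.002, 0.304, 0.953, 0.0]
contact_force: [0.4, -0.9, -0.2]
gripper_width: 0.289
grasp_force: 18.4
time: 21.65
tool_pos: [0.5765, 0.3243, 0.2434]
tool_rot: [-0.002, 0.05, 0.999, -0.0]
contact_force: [0.7, -0.4, -0.2]
gripper_width: 0.286
grasp_force: 18.4
time: 21.95
tool_pos: [0.5766, 0.3196, 0.2469]
tool_rot: [-0.0, 0.054, 0.999, -0.0]
contact_force: [-0.7, -0.5, -1.3]
gripper_width: 0.286
grasp_force: 18.4
{'d': array([-0.0026,  0.0002,  0.1443]), 'r': array([-0.0003, -0.0002, -0.0017])}
[[272.96544997  27.44961826]]
[[278.89136313  27.4277447 ]]
[[274.16901045 218.03541937]]
[[279.12579797 218.02152237]]
```

View pics/w8.png

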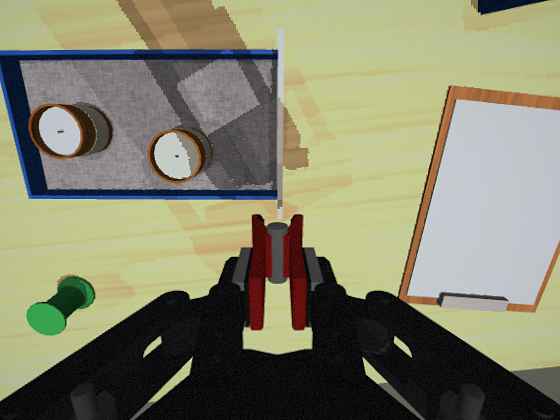

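The clip is held at (277,270) with the white header strip just ahead of it, at columns 278–284 (rows 30–218). Both candles are still upright in the tray at (62,130) and (178,155).

```bash
python3 - <<'E'
from h import *
import json
c=json.load(open('w8.json')); im=cv2.imread('pics/w8.png')[:,:,::-1].astype(int)
for r in (60,120,180,210):
    print(r,im[r,268:292].sum(1).tolist())
for r in (235,250,265): print(r,im[r,246:312].sum(1).tolist())
s=state();p=s['tool_pos'];y=quat(s).as_matrix()[:,1];x=quat(s).as_matrix()[:,0]
for z in(.11,.231,.28): print(z,proj(c,[p[0],p[1],z]),proj(c,[[*(p[:2]+x[:2]*.013+y[:2]*b),z] for b in(-.0125,.0125)]))
q=np.array([.5786,.3195]); print(proj(c,[*q,.11]))
E
```

```text
60 [316, 328, 332, 272, 182, 194, 190, 190, 156, 319, 556, 610, 605, 608, 608, 588, 551, 531, 539, 540, 532, 534, 538, 541]
120 [251, 245, 237, 244, 207, 211, 215, 204, 248, 389, 470, 484, 477, 488, 465, 406, 321, 318, 341, 349, 350, 358, 377, 377]
180 [234, 208, 184, 205, 199, 183, 162, 169, 232, 373, 422, 411, 411, 412, 472, 544, 539, 533, 529, 541, 539, 542, 539, 531]
210 [494, 480, 502, 497, 475, 492, 481, 477, 484, 548, 591, 580, 594, 582, 525, 478, 477, 481, 483, 484, 472, 484, 476, 486]
235 [509, 518, 507, 510, 524, 456, 252, 77, 95, 106, 93, 118, 78, 105, 75, 66, 104, 83, 104, 73, 96, 98, 75, 90, 149, 210, 232, 238, 246, 232, 232, 242, 247, 238, 252, 245, 236, 200, 141, 125, 89, 81, 96, 100, 104, 97, 114, 99, 76, 77, 108, 85, 100, 89, 62, 85, 291, 493, 546, 547, 542, 540, 551, 543, 539, 546]
250 [189, 183, 183, 157, 108, 24, 46, 57, 88, 70, 77, 118, 92, 88, 83, 80, 102, 66, 76, 118, 142, 132, 123, 142, 115, 181, 239, 229, 237, 230, 234, 240, 235, 249, 231, 243, 221, 181, 114, 120, 120, 143, 137, 116, 54, 81, 120, 76, 93, 87, 86, 88, 98, 96, 80, 106, 42, 25, 106, 171, 199, 195, 184, 192, 192, 196]
265 [171, 108, 35, 31, 37, 89, 97, 108, 90, 89, 71, 86, 68, 97, 85, 71, 110, 72, 83, 89, 122, 116, 117, 121, 123, 179, 224, 240, 239, 249, 236, 240, 242, 235, 235, 231, 219, 191, 127, 121, 136, 121, 118, 107, 67, 60, 60, 79, 71, 103, 93, 106, 106, 105, 86, 102, 100, 79, 80, 34, 4, 62, 139, 180, 165, 181]
0.11 [[276.63610824 197.85626801]] [[263.79536508 184.98878998]
 [289.44021561 184.96782276]]
0.231 [[276.23051166 251.14559664]] [[254.66248129 230.73402312]
 [297.71954152 230.70377153]]
0.28 [[275.85784512 300.16933523]] [[246.11873034 273.58674889]
 [305.46550635 273.55219695]]
[[276.5666798  199.80349393]]
```

```bash
python3 -m inch '[{"dx":-0.0026,"dy":0.0027,"dz":0.03,"rx":0,"ry":0,"rz":-0.0017},{"dx":-0.0026,"dy":0.0027,"dz":0.06,"rx":0,"ry":0,"rz":-0.0017},{"dx":-0.0026,"dy":0.0027,"dz":0.085,"rx":0,"ry":0,"rz":-0.0017},{"dx":-0.0026,"dy":0.0027,"dz":0.1,"rx":0,"ry":0,"rz":-0.0017},{"dx":-0.0026,"dy":0.0027,"dz":0.11,"rx":0,"ry":0,"rz":-0.0017}]'
python3 -m inch '[{"dx":0,"dy":0,"dz":0.008,"rx":0,"ry":0,"rz":0},{"dx":0,"dy":0,"dz":0.016,"rx":0,"ry":0,"rz":0},{"dx":0,"dy":0,"dz":0.022,"rx":0,"ry":0,"rz":0},{"dx":0,"dy":0,"dz":0.027,"rx":0,"ry":0,"rz":0},{"dx":0,"dy":0,"dz":0.03,"rx":0,"ry":0,"rz":0}]'
python3 -m inch '[{"dx":0,"dy":0,"dz":0.0015,"rx":0,"ry":0,"rz":0},{"dx":0,"dy":0,"dz":0.0025,"rx":0,"ry":0,"rz":0},{"dx":0,"dy":0,"dz":0.0025,"rx":0,"ry":0,"rz":0}]'
python3 -m inch '[{"dx":0,"dy":0,"dz":0.001,"rx":0,"ry":0,"rz":0},{"dx":0,"dy":0,"dz":0.002,"rx":0,"ry":0,"rz":0},{"dx":0,"dy":0,"dz":0.002,"rx":0,"ry":0,"rz":0}]'
```

```text
time: 22.5
tool_pos: [0.5785, 0.3224, 0.1582]
tool_rot: [-0.0, 0.052, 0.999, -0.0]
contact_force: [-0.5, 1.1, -0.3]
gripper_width: 0.284
grasp_force: 18.5
time: 23.0
tool_pos: [0.5789, 0.3234, 0.1349]
tool_rot: [0.0, 0.051, 0.999, 0.0]
contact_force: [0.0, -0.6, -0.1]
gripper_width: 0.284
grasp_force: 18.5
time: 23.3
tool_pos: [0.5789, 0.3233, 0.1332]
tool_rot: [0.0, 0.051, 0.999, 0.0]
contact_force: [-0.4, -0.4, -0.4]
gripper_width: 0.285
grasp_force: 18.5
time: 23.6
tool_pos: [0.579, 0.3234, 0.1319]
tool_rot: [0.0, 0.051, 0.999, 0.0]
contact_force: [-0.5, 1.2, 1.4]
gripper_width: 0.284
grasp_force: 18.7
```

```bash
python3 -m inch '[{"dx":0,"dy":0,"dz":0.001,"rx":0,"ry":0,"rz":0},{"dx":0,"dy":0,"dz":0.001,"rx":0,"ry":0,"rz":0}]'
python3 -m inch '[{"dx":0,"dy":0,"dz":0.001,"rx":0,"ry":0,"rz":0},{"dx":0,"dy":0,"dz":0.001,"rx":0,"ry":0,"rz":0}]'
```

```text
time: 23.8
tool_pos: [0.5791, 0.3234, 0.1318]
tool_rot: [0.0, 0.051, 0.999, 0.0]
contact_force: [-2.0, -0.2, 5.2]
gripper_width: 0.286
grasp_force: 19.5
time: 24.0
tool_pos: [0.5791, 0.3234, 0.1318]
tool_rot: [0.0, 0.051, 0.999, 0.0]
contact_force: [-4.0, -1.6, 8.3]
gripper_width: 0.287
grasp_force: 20.2
```

```bash
python3 -m inch '[{"dx":0,"dy":0,"dz":0.001,"rx":0,"ry":0,"rz":0},{"dx":0,"dy":0,"dz":0.001,"rx":0,"ry":0,"rz":0}]' -0.3
python3 -m inch '[{"dx":0,"dy":0,"dz":0.001,"rx":0,"ry":0,"rz":0},{"dx":0,"dy":0,"dz":0.001,"rx":0,"ry":0,"rz":0}]' -0.15
python3 -m inch '[{"dx":0,"dy":0,"dz":0.001,"rx":0,"ry":0,"rz":0},{"dx":0,"dy":0,"dz":0.001,"rx":0,"ry":0,"rz":0}]' 0.0
python3 -m inch '[{"dx":0,"dy":0,"dz":0,"rx":0,"ry":0,"rz":0},{"dx":0,"dy":0,"dz":0,"rx":0,"ry":0,"rz":0},{"dx":0,"dy":0,"dz":0,"rx":0,"ry":0,"rz":0},{"dx":0,"dy":0,"dz":0,"rx":0,"ry":0,"rz":0}]' 0.7
```

```text
time: 24.2
tool_pos: [0.5796, 0.3237, 0.1304]
tool_rot: [0.001, 0.051, 0.999, 0.001]
contact_force: [-1.1, 0.1, 5.1]
gripper_width: 0.348
grasp_force: 7.7
time: 24.4
tool_pos: [0.5792, 0.3235, 0.1287]
tool_rot: [0.001, 0.051, 0.999, 0.0]
contact_force: [0.2, 0.1, 4.7]
gripper_width: 0.422
grasp_force: 7.0
time: 24.6
tool_pos: [0.5785, 0.3232, 0.1267]
tool_rot: [-0.0, 0.051, 0.999, -0.0]
contact_force: [0.7, 0.1, 0.5]
gripper_width: 0.497
grasp_force: 5.4
time: 25.0
tool_pos: [0.5787, 0.3232, 0.1273]
tool_rot: [-0.0, 0.051, 0.999, -0.0]
contact_force: [-0.7, -0.2, -0.7]
gripper_width: 0.849
grasp_force: 0.0
```

```bash
python3 -m inch '[{"dx":0,"dy":0,"dz":-0.02,"rx":0,"ry":0,"rz":0},{"dx":0,"dy":0,"dz":-0.05,"rx":0,"ry":0,"rz":0},{"dx":0,"dy":0,"dz":-0.09,"rx":0,"ry":0,"rz":0},{"dx":0,"dy":0,"dz":-0.13,"rx":0,"ry":0,"rz":0},{"dx":0,"dy":0,"dz":-0.15,"rx":0,"ry":0,"rz":0}]'
python3 -m inch '[{"dx":0.01,"dy":-0.06,"dz":0,"rx":0,"ry":0,"rz":0.08},{"dx":0.02,"dy":-0.12,"dz":0,"rx":0,"ry":0,"rz":0.17},{"dx":0.03,"dy":-0.18,"dz":0,"rx":0,"ry":0,"rz":0.26},{"dx":0.0365,"dy":-0.2255,"dz":0,"rx":0,"ry":0,"rz":0.346},{"dx":0.0365,"dy":-0.2255,"dz":0,"rx":0,"ry":0,"rz":0.346}]'
python3 -m inch '[{"dx":-0.02,"dy":-0.06,"dz":0,"rx":0,"ry":0,"rz":0.08},{"dx":-0.04,"dy":-0.11,"dz":0,"rx":0,"ry":0,"rz":0.17},{"dx":-0.06,"dy":-0.165,"dz":0,"rx":0,"ry":0,"rz":0.26},{"dx":-0.08,"dy":-0.214,"dz":0,"rx":0,"ry":0,"rz":0.346},{"dx":-0.08,"dy":-0.214,"dz":0,"rx":0,"ry":0,"rz":0.346}]'
python3 -m inch '[{"dx":-0.045,"dy":-0.04,"dz":0,"rx":0,"ry":0,"rz":0.08},{"dx":-0.09,"dy":-0.075,"dz":0,"rx":0,"ry":0,"rz":0.17},{"dx":-0.135,"dy":-0.115,"dz":0,"rx":0,"ry":0,"rz":0.26},{"dx":-0.176,"dy":-0.146,"dz":0,"rx":0,"ry":0,"rz":0.346},{"dx":-0.176,"dy":-0.146,"dz":0,"rx":0,"ry":0,"rz":0.346}]'
python3 -m inch '[{"dx":0,"dy":0,"dz":0,"rx":0,"ry":0,"rz":0},{"dx":0,"dy":0,"dz":0,"rx":0,"ry":0,"rz":0},{"dx":0,"dy":0,"dz":0,"rx":0,"ry":0,"rz":0}]'
cat > chk.py <<'E'
from h import *
def clipmodel(p,u,n,dz=0):
    return [[*(p+a*u+b*n),z+dz] for a in(-.013,.013) for b,z in((-.025,.164),(.025,.164),(-.008,.082),(.008,.082))]
def box(q): return np.round([q[:,0].min(),q[:,1].min(),q[:,0].max(),q[:,1].max()]).astype(int)
def header(pts):
    u=np.array([.9945,-.105]);n=np.array([.105,.9945])
    for cam in('top','side'):
        im=optics.grab_frame(cam).astype(int); c=optics.camera_info(cam); cv2.imwrite(f'pics/{cam}_{int(state()["time"]*10)}.png',im[:,:,::-1].astype(np.uint8))
        red=(im[:,:,0]>70)&(im[:,:,0]>2*im[:,:,1])
        for p in pts:
            b=box(proj(c,clipmodel(np.array(p),u,n))); W=red[b[1]-8:b[3]+9,b[0]-8:b[2]+9]; r,k=np.nonzero(W)
            print(cam,p,'pred',b,'obs',[k.min()+b[0]-8,r.min()+b[1]-8,k.max()+b[0]-8,r.max()+b[1]-8] if len(r) else None,len(r))
def stand():
    c=optics.camera_info('wrist'); im=optics.grab_frame('wrist').astype(int)
    red=(im[:,:,0]>60)&(im[:,:,0]>2.2*im[:,:,1])
    n,lab,st,ce=cv2.connectedComponentsWithStats(red.astype(np.uint8))
    for i in range(1,n):
        if st[i,4]>150: print(st[i],ce[i].round())
    u=np.array([.0916,.9958]); nn=np.array([u[1],-u[0]]); m=np.array([.437,-.1784])
    for l in(-.0787,-.0276,.0195,.0745):
        p=m+l*u; w=[[*(p+a*u+b*nn),.164] for a in(-.013,.013) for b in(-.025,.025)]
        print(np.round(p,4),np.round(proj(c,w)).astype(int).tolist())
E
python3 - <<'E'
from chk import *
header([(.5787,.3225)]); stand(); print(state()['tool_pos']); go([.4345,-.2059,.129],-.092)
E
```

```text
time: 25.5
tool_pos: [0.5803, 0.3239, 0.2531]
tool_rot: [0.003, 0.051, 0.999, 0.002]
contact_force: [0.8, 0.2, 0.5]
gripper_width: 0.849
grasp_force: 0.0
time: 26.0
tool_pos: [0.5305, 0.1435, 0.2477]
tool_rot: [0.0, 0.309, 0.951, -0.001]
contact_force: [1.2, 1.0, 0.9]
gripper_width: 0.855
grasp_force: 0.0
time: 26.5
tool_pos: [0.4831, -0.0328, 0.2478]
tool_rot: [0.0, 0.542, 0.84, -0.0]
contact_force: [0.4, 1.1, -0.1]
gripper_width: 0.852
grasp_force: 0.0
time: 27.0
tool_pos: [0.4359, -0.2091, 0.2476]
tool_rot: [0.0, 0.739, 0.673, -0.0]
contact_force: [0.3, 0.4, 0.1]
gripper_width: 0.849
grasp_force: 0.0
time: 27.3
tool_pos: [0.4369, -0.2049, 0.2475]
tool_rot: [-0.0, 0.737, 0.676, 0.0]
contact_force: [-0.5, 0.3, 0.4]
gripper_width: 0.849
grasp_force: 0.0
top (0.5787, 0.3225) pred [162 181 182 196] obs [np.int64(162), np.int64(181), np.int64(179), np.int64(192)] 52
side (0.5787, 0.3225) pred [140 257 166 293] obs [np.int64(141), np.int64(257), np.int64(164), np.int64(291)] 224
[ 242   60   29   43 1023] [256.  82.]
[ 282   61   30   42 1010] [297.  82.]
[281 135  28  39 858] [295. 154.]
[243 136  28  38 805] [256. 153.]
[245 181  26  50 686] [257. 207.]
[281 181  26  50 671] [293. 207.]
[ 0.4298 -0.2568] [[247, 285], [304, 285], [246, 258], [305, 258]]
[ 0.4345 -0.2059] [[245, 230], [306, 231], [245, 200], [307, 201]]
[ 0.4388 -0.159 ] [[244, 174], [308, 174], [243, 140], [309, 140]]
[ 0.4438 -0.1042] [[242, 99], [311, 100], [241, 60], [312, 60]]
[ 0.436654   -0.20532947  0.24749083]
{'d': array([-0.001 , -0.0026,  0.1481]), 'r': array([ 0.0001, -0.0001,  0.0037])}
```

```bash
python3 -m inch '[{"dx":-0.001,"dy":-0.0026,"dz":0.04,"rx":0,"ry":0,"rz":0.0037},{"dx":-0.001,"dy":-0.0026,"dz":0.08,"rx":0,"ry":0,"rz":0.0037},{"dx":-0.001,"dy":-0.0026,"dz":0.115,"rx":0,"ry":0,"rz":0.0037},{"dx":-0.001,"dy":-0.0026,"dz":0.138,"rx":0,"ry":0,"rz":0.0037},{"dx":-0.001,"dy":-0.0026,"dz":0.148,"rx":0,"ry":0,"rz":0.0037}]' 0.7
python3 -m inch '[{"dx":0,"dy":0,"dz":0,"rx":0,"ry":0,"rz":0},{"dx":0,"dy":0,"dz":0,"rx":0,"ry":0,"rz":0},{"dx":0,"dy":0,"dz":0,"rx":0,"ry":0,"rz":0},{"dx":0,"dy":0,"dz":0,"rx":0,"ry":0,"rz":0}]' 0.0
python3 -m inch '[{"dx":0,"dy":0,"dz":0,"rx":0,"ry":0,"rz":0},{"dx":0,"dy":0,"dz":0,"rx":0,"ry":0,"rz":0},{"dx":0,"dy":0,"dz":0,"rx":0,"ry":0,"rz":0},{"dx":0,"dy":0,"dz":0,"rx":0,"ry":0,"rz":0}]' -0.36
python3 -m inch '[{"dx":0,"dy":0,"dz":0,"rx":0,"ry":0,"rz":0},{"dx":0,"dy":0,"dz":0,"rx":0,"ry":0,"rz":0}]' -0.42
python3 -m inch '[{"dx":0,"dy":0,"dz":0,"rx":0,"ry":0,"rz":0},{"dx":0,"dy":0,"dz":0,"rx":0,"ry":0,"rz":0}]' -0.435
```

```text
time: 27.95
tool_pos: [0.433, -0.2057, 0.1266]
tool_rot: [-0.002, 0.739, 0.673, -0.0]
contact_force: [-0.5, 0.8, 0.4]
gripper_width: 0.849
grasp_force: 0.0
time: 28.35
tool_pos: [0.4356, -0.2078, 0.1316]
tool_rot: [0.002, 0.74, 0.673, 0.001]
contact_force: [0.9, 0.6, 5.0]
gripper_width: 0.505
grasp_force: 6.6
time: 28.75
tool_pos: [0.4364, -0.2084, 0.1332]
tool_rot: [0.003, 0.74, 0.673, 0.001]
contact_force: [0.2, 0.8, 9.9]
gripper_width: 0.326
grasp_force: 9.5
time: 28.95
tool_pos: [0.4354, -0.2083, 0.1334]
tool_rot: [0.002, 0.74, 0.673, -0.0]
contact_force: [-4.7, 1.6, 14.4]
gripper_width: 0.292
grasp_force: 13.3
time: 29.15
tool_pos: [0.4354, -0.2083, 0.1335]
tool_rot: [0.002, 0.74, 0.673, -0.0]
contact_force: [-4.3, 1.7, 15.7]
gripper_width: 0.288
grasp_force: 18.2
```

```bash
python3 -m inch '[{"dx":0,"dy":0,"dz":0,"rx":0,"ry":0,"rz":0},{"dx":0,"dy":0,"dz":-0.01,"rx":0,"ry":0,"rz":0},{"dx":0,"dy":0,"dz":-0.03,"rx":0,"ry":0,"rz":0},{"dx":0,"dy":0,"dz":-0.06,"rx":0,"ry":0,"rz":0},{"dx":0,"dy":0,"dz":-0.09,"rx":0,"ry":0,"rz":0}]' -0.44
python3 -m inch '[{"dx":0,"dy":0,"dz":-0.03,"rx":0,"ry":0,"rz":0},{"dx":0,"dy":0,"dz":-0.06,"rx":0,"ry":0,"rz":0},{"dx":0,"dy":0,"dz":-0.06,"rx":0,"ry":0,"rz":0}]'
python3 -m inch '[{"dx":0.06,"dy":0.005,"dz":0,"rx":0,"ry":0,"rz":-0.08},{"dx":0.115,"dy":0.01,"dz":0,"rx":0,"ry":0,"rz":-0.17},{"dx":0.17,"dy":0.015,"dz":0,"rx":0,"ry":0,"rz":-0.26},{"dx":0.225,"dy":0.021,"dz":0,"rx":0,"ry":0,"rz":-0.346},{"dx":0.225,"dy":0.021,"dz":0,"rx":0,"ry":0,"rz":-0.346}]'
python3 -m inch '[{"dx":0.05,"dy":0.03,"dz":0,"rx":0,"ry":0,"rz":-0.08},{"dx":0.095,"dy":0.065,"dz":0,"rx":0,"ry":0,"rz":-0.17},{"dx":0.14,"dy":0.1,"dz":0,"rx":0,"ry":0,"rz":-0.26},{"dx":0.185,"dy":0.13,"dz":0,"rx":0,"ry":0,"rz":-0.346},{"dx":0.185,"dy":0.13,"dz":0,"rx":0,"ry":0,"rz":-0.346}]'
python3 -m inch '[{"dx":0.025,"dy":0.05,"dz":0,"rx":0,"ry":0,"rz":-0.08},{"dx":0.05,"dy":0.1,"dz":0,"rx":0,"ry":0,"rz":-0.17},{"dx":0.075,"dy":0.155,"dz":0,"rx":0,"ry":0,"rz":-0.26},{"dx":0.096,"dy":0.205,"dz":0,"rx":0,"ry":0,"rz":-0.346},{"dx":0.096,"dy":0.205,"dz":0,"rx":0,"ry":0,"rz":-0.346}]'
python3 -m inch '[{"dx":0,"dy":0,"dz":0,"rx":0,"ry":0,"rz":0},{"dx":0,"dy":0,"dz":0,"rx":0,"ry":0,"rz":0},{"dx":0,"dy":0,"dz":0,"rx":0,"ry":0,"rz":0}]'
python3 - <<'E'
from h import *
go([.5349,.3278,.1338],np.pi/2-.105)
E
```

```text
time: 29.65
tool_pos: [0.4337, -0.2066, 0.2014]
tool_rot: [-0.001, 0.74, 0.673, -0.0]
contact_force: [-0.1, 0.4, 0.2]
gripper_width: 0.284
grasp_force: 17.5
time: 29.95
tool_pos: [0.4357, -0.208, 0.2534]
tool_rot: [0.004, 0.74, 0.673, 0.001]
contact_force: [-0.2, 0.2, 0.3]
gripper_width: 0.28
grasp_force: 17.5
time: 30.45
tool_pos: [0.4675, -0.025, 0.2476]
tool_rot: [-0.001, 0.539, 0.842, 0.0]
contact_force: [0.0, -0.2, -1.0]
gripper_width: 0.281
grasp_force: 17.5
time: 30.95
tool_pos: [0.5012, 0.1517, 0.2475]
tool_rot: [-0.001, 0.305, 0.952, 0.0]
contact_force: [0.1, -0.8, -0.2]
gripper_width: 0.277
grasp_force: 17.6
time: 31.45
tool_pos: [0.5357, 0.3287, 0.2469]
tool_rot: [-0.001, 0.052, 0.999, -0.0]
contact_force: [-0.4, -0.4, 0.2]
gripper_width: 0.287
grasp_force: 17.7
time: 31.75
tool_pos: [0.5357, 0.3247, 0.249]
tool_rot: [-0.0, 0.055, 0.998, -0.0]
contact_force: [0.2, 0.3, -0.7]
gripper_width: 0.285
grasp_force: 17.7
{'d': array([0.0014, 0.0039, 0.1439]), 'r': array([-0.0003, -0.0001, -0.0037])}
```

```bash
python3 -m inch '[{"dx":0.0014,"dy":0.0039,"dz":0.03,"rx":0,"ry":0,"rz":-0.0037},{"dx":0.0014,"dy":0.0039,"dz":0.06,"rx":0,"ry":0,"rz":-0.0037},{"dx":0.0014,"dy":0.0039,"dz":0.085,"rx":0,"ry":0,"rz":-0.0037},{"dx":0.0014,"dy":0.0039,"dz":0.1,"rx":0,"ry":0,"rz":-0.0037},{"dx":0.0014,"dy":0.0039,"dz":0.11,"rx":0,"ry":0,"rz":-0.0037}]'
python3 -m inch '[{"dx":0,"dy":0,"dz":0.008,"rx":0,"ry":0,"rz":0},{"dx":0,"dy":0,"dz":0.016,"rx":0,"ry":0,"rz":0},{"dx":0,"dy":0,"dz":0.022,"rx":0,"ry":0,"rz":0},{"dx":0,"dy":0,"dz":0.027,"rx":0,"ry":0,"rz":0},{"dx":0,"dy":0,"dz":0.031,"rx":0,"ry":0,"rz":0}]'
python3 -m inch '[{"dx":0,"dy":0,"dz":0.001,"rx":0,"ry":0,"rz":0},{"dx":0,"dy":0,"dz":0.002,"rx":0,"ry":0,"rz":0},{"dx":0,"dy":0,"dz":0.002,"rx":0,"ry":0,"rz":0}]'
python3 -m inch '[{"dx":0,"dy":0,"dz":0.001,"rx":0,"ry":0,"rz":0},{"dx":0,"dy":0,"dz":0.002,"rx":0,"ry":0,"rz":0},{"dx":0,"dy":0,"dz":0.002,"rx":0,"ry":0,"rz":0}]'
```

```text
time: 32.25
tool_pos: [0.5346, 0.3285, 0.1601]
tool_rot: [-0.0, 0.052, 0.999, -0.0]
contact_force: [-0.5, 0.7, 0.4]
gripper_width: 0.285
grasp_force: 17.7
time: 32.75
tool_pos: [0.535, 0.3296, 0.1363]
tool_rot: [0.0, 0.051, 0.999, 0.0]
contact_force: [0.1, 0.5, -0.7]
gripper_width: 0.284
grasp_force: 17.7
time: 33.05
tool_pos: [0.5349, 0.3295, 0.1348]
tool_rot: [0.0, 0.051, 0.999, 0.0]
contact_force: [-0.7, 0.1, -0.6]
gripper_width: 0.282
grasp_force: 17.7
time: 33.35
tool_pos: [0.5351, 0.3296, 0.1338]
tool_rot: [0.0, 0.051, 0.999, 0.0]
contact_force: [-1.4, -0.9, 2.3]
gripper_width: 0.288
grasp_force: 18.1
```

```bash
python3 -m inch '[{"dx":0,"dy":0,"dz":0.001,"rx":0,"ry":0,"rz":0},{"dx":0,"dy":0,"dz":0.002,"rx":0,"ry":0,"rz":0},{"dx":0,"dy":0,"dz":0.002,"rx":0,"ry":0,"rz":0}]'
python3 -m inch '[{"dx":0,"dy":0,"dz":0.001,"rx":0,"ry":0,"rz":0},{"dx":0,"dy":0,"dz":0.001,"rx":0,"ry":0,"rz":0}]' -0.3
python3 -m inch '[{"dx":0,"dy":0,"dz":0.001,"rx":0,"ry":0,"rz":0},{"dx":0,"dy":0,"dz":0.001,"rx":0,"ry":0,"rz":0}]' -0.15
python3 -m inch '[{"dx":0,"dy":0,"dz":0.001,"rx":0,"ry":0,"rz":0},{"dx":0,"dy":0,"dz":0.001,"rx":0,"ry":0,"rz":0}]' 0.0
python3 -m inch '[{"dx":0,"dy":0,"dz":0,"rx":0,"ry":0,"rz":0},{"dx":0,"dy":0,"dz":0,"rx":0,"ry":0,"rz":0},{"dx":0,"dy":0,"dz":0,"rx":0,"ry":0,"rz":0},{"dx":0,"dy":0,"dz":0,"rx":0,"ry":0,"rz":0}]' 0.7
python3 -m inch '[{"dx":0,"dy":0,"dz":-0.02,"rx":0,"ry":0,"rz":0},{"dx":0,"dy":0,"dz":-0.05,"rx":0,"ry":0,"rz":0},{"dx":0,"dy":0,"dz":-0.09,"rx":0,"ry":0,"rz":0},{"dx":0,"dy":0,"dz":-0.13,"rx":0,"ry":0,"rz":0},{"dx":0,"dy":0,"dz":-0.15,"rx":0,"ry":0,"rz":0}]'
python3 -m inch '[{"dx":0.005,"dy":-0.05,"dz":0,"rx":0,"ry":0,"rz":0.08},{"dx":0.01,"dy":-0.1,"dz":0,"rx":0,"ry":0,"rz":0.17},{"dx":0.015,"dy":-0.155,"dz":0,"rx":0,"ry":0,"rz":0.26},{"dx":0.0185,"dy":-0.207,"dz":0,"rx":0,"ry":0,"rz":0.346},{"dx":0.0185,"dy":-0.207,"dz":0,"rx":0,"ry":0,"rz":0.346}]'
python3 -m inch '[{"dx":-0.02,"dy":-0.05,"dz":0,"rx":0,"ry":0,"rz":0.08},{"dx":-0.045,"dy":-0.1,"dz":0,"rx":0,"ry":0,"rz":0.17},{"dx":-0.065,"dy":-0.145,"dz":0,"rx":0,"ry":0,"rz":0.26},{"dx":-0.087,"dy":-0.189,"dz":0,"rx":0,"ry":0,"rz":0.346},{"dx":-0.087,"dy":-0.189,"dz":0,"rx":0,"ry":0,"rz":0.346}]'
python3 -m inch '[{"dx":-0.045,"dy":-0.03,"dz":0,"rx":0,"ry":0,"rz":0.08},{"dx":-0.09,"dy":-0.06,"dz":0,"rx":0,"ry":0,"rz":0.17},{"dx":-0.13,"dy":-0.09,"dz":0,"rx":0,"ry":0,"rz":0.26},{"dx":-0.169,"dy":-0.121,"dz":0,"rx":0,"ry":0,"rz":0.346},{"dx":-0.169,"dy":-0.121,"dz":0,"rx":0,"ry":0,"rz":0.346}]'
python3 -m inch '[{"dx":0,"dy":0,"dz":0,"rx":0,"ry":0,"rz":0},{"dx":0,"dy":0,"dz":0,"rx":0,"ry":0,"rz":0},{"dx":0,"dy":0,"dz":0,"rx":0,"ry":0,"rz":0}]'
python3 - <<'E'
from chk import *
header([(.5787,.3225),(.535,.3278)]); stand(); print(state()['tool_pos']); go([.4388,-.159,.129],-.092)
E
```

```text
time: 33.65
tool_pos: [0.5352, 0.3297, 0.1336]
tool_rot: [0.0, 0.051, 0.999, 0.0]
contact_force: [-5.3, -2.3, 8.7]
gripper_width: 0.285
grasp_force: 19.2
time: 33.85
tool_pos: [0.5357, 0.3299, 0.1323]
tool_rot: [0.001, 0.051, 0.999, 0.001]
contact_force: [-0.7, -0.1, 6.5]
gripper_width: 0.345
grasp_force: 7.7
time: 34.05
tool_pos: [0.5354, 0.3296, 0.1305]
tool_rot: [0.001, 0.051, 0.999, 0.0]
contact_force: [0.2, -0.7, 4.2]
gripper_width: 0.425
grasp_force: 6.9
time: 34.25
tool_pos: [0.5347, 0.3292, 0.1286]
tool_rot: [-0.0, 0.051, 0.999, -0.0]
contact_force: [0.7, -0.5, 1.0]
gripper_width: 0.502
grasp_force: 5.7
time: 34.65
tool_pos: [0.5347, 0.3295, 0.1289]
tool_rot: [-0.0, 0.051, 0.999, 0.0]
contact_force: [0.3, 0.2, 0.1]
gripper_width: 0.848
grasp_force: 0.0
time: 35.15
tool_pos: [0.5362, 0.3302, 0.2545]
tool_rot: [0.003, 0.051, 0.999, 0.002]
contact_force: [1.2, -0.1, 0.5]
gripper_width: 0.852
grasp_force: 0.0
time: 35.65
tool_pos: [0.5026, 0.1628, 0.2493]
tool_rot: [0.0, 0.309, 0.951, -0.001]
contact_force: [0.4, 0.8, 0.8]
gripper_width: 0.851
grasp_force: 0.0
time: 36.15
tool_po
[... 715 characters left out ...]
p.int64(141), np.int64(257), np.int64(174), np.int64(301)] 412
side (0.535, 0.3278) pred [150 269 176 305] obs [np.int64(142), np.int64(261), np.int64(176), np.int64(303)] 430
[244 126  28  36 875] [257. 142.]
[282 126  28  36 882] [296. 142.]
[281 183  26  46 623] [294. 204.]
[246 185  26  43 652] [258. 205.]
[ 0.4298 -0.2568] [[249, 327], [303, 327], [248, 303], [304, 303]]
[ 0.4345 -0.2059] [[248, 279], [304, 279], [247, 252], [305, 252]]
[ 0.4388 -0.159 ] [[246, 229], [306, 229], [245, 198], [307, 199]]
[ 0.4438 -0.1042] [[244, 162], [309, 163], [243, 128], [310, 128]]
[ 0.44043134 -0.15952883  0.24910267]
{'d': array([ 0.0005, -0.0021,  0.1501]), 'r': array([ 0.0001, -0.0001,  0.0036])}
```

```bash
python3 -m inch '[{"dx":0.002,"dy":-0.0021,"dz":0.04,"rx":0,"ry":0,"rz":0.0036},{"dx":0.002,"dy":-0.0021,"dz":0.08,"rx":0,"ry":0,"rz":0.0036},{"dx":0.002,"dy":-0.0021,"dz":0.115,"rx":0,"ry":0,"rz":0.0036},{"dx":0.002,"dy":-0.0021,"dz":0.138,"rx":0,"ry":0,"rz":0.0036},{"dx":0.002,"dy":-0.0021,"dz":0.15,"rx":0,"ry":0,"rz":0.0036}]' 0.7
python3 -m inch '[{"dx":0,"dy":0,"dz":0,"rx":0,"ry":0,"rz":0},{"dx":0,"dy":0,"dz":0,"rx":0,"ry":0,"rz":0},{"dx":0,"dy":0,"dz":0,"rx":0,"ry":0,"rz":0},{"dx":0,"dy":0,"dz":0,"rx":0,"ry":0,"rz":0}]' 0.0
python3 -m inch '[{"dx":0,"dy":0,"dz":0,"rx":0,"ry":0,"rz":0},{"dx":0,"dy":0,"dz":0,"rx":0,"ry":0,"rz":0},{"dx":0,"dy":0,"dz":0,"rx":0,"ry":0,"rz":0},{"dx":0,"dy":0,"dz":0,"rx":0,"ry":0,"rz":0}]' -0.36
python3 -m inch '[{"dx":0,"dy":0,"dz":0,"rx":0,"ry":0,"rz":0},{"dx":0,"dy":0,"dz":0,"rx":0,"ry":0,"rz":0}]' -0.42
python3 -m inch '[{"dx":0,"dy":0,"dz":0,"rx":0,"ry":0,"rz":0},{"dx":0,"dy":0,"dz":0,"rx":0,"ry":0,"rz":0}]' -0.435
python3 -m inch '[{"dx":0,"dy":0,"dz":0,"rx":0,"ry":0,"rz":0},{"dx":0,"dy":0,"dz":-0.01,"rx":0,"ry":0,"rz":0},{"dx":0,"dy":0,"dz":-0.03,"rx":0,"ry":0,"rz":0},{"dx":0,"dy":0,"dz":-0.06,"rx":0,"ry":0,"rz":0},{"dx":0,"dy":0,"dz":-0.09,"rx":0,"ry":0,"rz":0}]' -0.44
python3 -m inch '[{"dx":0,"dy":0,"dz":-0.03,"rx":0,"ry":0,"rz":0},{"dx":0,"dy":0,"dz":-0.06,"rx":0,"ry":0,"rz":0},{"dx":0,"dy":0,"dz":-0.06,"rx":0,"ry":0,"rz":0}]'
```

```text
time: 37.6
tool_pos: [0.4376, -0.1577, 0.1269]
tool_rot: [-0.002, 0.739, 0.673, -0.0]
contact_force: [0.3, 0.9, 0.2]
gripper_width: 0.848
grasp_force: 0.0
time: 38.0
tool_pos: [0.4401, -0.1595, 0.1315]
tool_rot: [0.002, 0.74, 0.673, 0.001]
contact_force: [1.0, 0.3, 4.5]
gripper_width: 0.506
grasp_force: 6.5
time: 38.4
tool_pos: [0.441, -0.1599, 0.1332]
tool_rot: [0.003, 0.74, 0.673, 0.001]
contact_force: [-0.0, 0.5, 11.3]
gripper_width: 0.321
grasp_force: 9.6
time: 38.6
tool_pos: [0.4399, -0.1598, 0.1333]
tool_rot: [0.002, 0.74, 0.673, 0.0]
contact_force: [-5.5, 2.0, 14.9]
gripper_width: 0.298
grasp_force: 13.4
time: 38.8
tool_pos: [0.44, -0.1598, 0.1334]
tool_rot: [0.002, 0.74, 0.673, 0.0]
contact_force: [-5.2, 1.8, 14.9]
gripper_width: 0.284
grasp_force: 18.2
time: 39.3
tool_pos: [0.4381, -0.1584, 0.2014]
tool_rot: [-0.001, 0.74, 0.673, -0.0]
contact_force: [-0.1, -0.4, -0.4]
gripper_width: 0.287
grasp_force: 17.5
time: 39.6
tool_pos: [0.4402, -0.1596, 0.2533]
tool_rot: [0.003, 0.74, 0.673, 0.001]
contact_force: [0.3, -0.1, 0.6]
gripper_width: 0.286
grasp_force: 17.5
```

```bash
python3 -m inch '[{"dx":0.05,"dy":0,"dz":0,"rx":0,"ry":0,"rz":-0.08},{"dx":0.1,"dy":0.001,"dz":0,"rx":0,"ry":0,"rz":-0.17},{"dx":0.15,"dy":0.002,"dz":0,"rx":0,"ry":0,"rz":-0.26},{"dx":0.206,"dy":0.003,"dz":0,"rx":0,"ry":0,"rz":-0.346},{"dx":0.206,"dy":0.003,"dz":0,"rx":0,"ry":0,"rz":-0.346}]'
python3 -m inch '[{"dx":0.045,"dy":0.025,"dz":0,"rx":0,"ry":0,"rz":-0.08},{"dx":0.09,"dy":0.05,"dz":0,"rx":0,"ry":0,"rz":-0.17},{"dx":0.135,"dy":0.08,"dz":0,"rx":0,"ry":0,"rz":-0.26},{"dx":0.177,"dy":0.105,"dz":0,"rx":0,"ry":0,"rz":-0.346},{"dx":0.177,"dy":0.105,"dz":0,"rx":0,"ry":0,"rz":-0.346}]'
python3 -m inch '[{"dx":0.025,"dy":0.045,"dz":0,"rx":0,"ry":0,"rz":-0.08},{"dx":0.05,"dy":0.09,"dz":0,"rx":0,"ry":0,"rz":-0.17},{"dx":0.08,"dy":0.135,"dz":0,"rx":0,"ry":0,"rz":-0.26},{"dx":0.102,"dy":0.179,"dz":0,"rx":0,"ry":0,"rz":-0.346},{"dx":0.102,"dy":0.179,"dz":0,"rx":0,"ry":0,"rz":-0.346}]'
python3 -m inch '[{"dx":0,"dy":0,"dz":0,"rx":0,"ry":0,"rz":0},{"dx":0,"dy":0,"dz":0,"rx":0,"ry":0,"rz":0},{"dx":0,"dy":0,"dz":0,"rx":0,"ry":0,"rz":0}]'
python3 - <<'E'
from h import *
go([.4912,.3320,.1337],np.pi/2-.105)
E
```

```text
time: 40.1
tool_pos: [0.4558, 0.0094, 0.2476]
tool_rot: [-0.001, 0.539, 0.843, 0.0]
contact_force: [-0.0, -0.5, -0.6]
gripper_width: 0.285
grasp_force: 17.5
time: 40.6
tool_pos: [0.4741, 0.1716, 0.2476]
tool_rot: [-0.001, 0.306, 0.952, 0.0]
contact_force: [0.2, -1.4, 0.1]
gripper_width: 0.284
grasp_force: 17.6
time: 41.1
tool_pos: [0.4925, 0.3347, 0.2473]
tool_rot: [-0.001, 0.052, 0.999, -0.0]
contact_force: [-0.2, 0.5, -0.3]
gripper_width: 0.279
grasp_force: 17.7
time: 41.4
tool_pos: [0.4927, 0.3311, 0.2489]
tool_rot: [-0.0, 0.055, 0.998, -0.0]
contact_force: [0.8, -0.1, -0.4]
gripper_width: 0.284
grasp_force: 17.7
{'d': array([0.002 , 0.0009, 0.144 ]), 'r': array([-0.0003, -0.0001, -0.0036])}
```

```bash
python3 -m inch '[{"dx":0.002,"dy":0.0009,"dz":0.03,"rx":0,"ry":0,"rz":-0.0036},{"dx":0.002,"dy":0.0009,"dz":0.06,"rx":0,"ry":0,"rz":-0.0036},{"dx":0.002,"dy":0.0009,"dz":0.085,"rx":0,"ry":0,"rz":-0.0036},{"dx":0.002,"dy":0.0009,"dz":0.1,"rx":0,"ry":0,"rz":-0.0036},{"dx":0.002,"dy":0.0009,"dz":0.11,"rx":0,"ry":0,"rz":-0.0036}]'
python3 -m inch '[{"dx":0,"dy":0,"dz":0.008,"rx":0,"ry":0,"rz":0},{"dx":0,"dy":0,"dz":0.016,"rx":0,"ry":0,"rz":0},{"dx":0,"dy":0,"dz":0.022,"rx":0,"ry":0,"rz":0},{"dx":0,"dy":0,"dz":0.027,"rx":0,"ry":0,"rz":0},{"dx":0,"dy":0,"dz":0.031,"rx":0,"ry":0,"rz":0}]'
python3 -m inch '[{"dx":0,"dy":0,"dz":0.001,"rx":0,"ry":0,"rz":0},{"dx":0,"dy":0,"dz":0.002,"rx":0,"ry":0,"rz":0},{"dx":0,"dy":0,"dz":0.002,"rx":0,"ry":0,"rz":0}]'
python3 -m inch '[{"dx":0,"dy":0,"dz":0.001,"rx":0,"ry":0,"rz":0},{"dx":0,"dy":0,"dz":0.002,"rx":0,"ry":0,"rz":0},{"dx":0,"dy":0,"dz":0.002,"rx":0,"ry":0,"rz":0}]'
python3 -m inch '[{"dx":0,"dy":0,"dz":0.001,"rx":0,"ry":0,"rz":0},{"dx":0,"dy":0,"dz":0.002,"rx":0,"ry":0,"rz":0},{"dx":0,"dy":0,"dz":0.002,"rx":0,"ry":0,"rz":0}]'
```

```text
time: 41.9
tool_pos: [0.4908, 0.3326, 0.1601]
tool_rot: [-0.0, 0.052, 0.999, -0.0]
contact_force: [0.2, 0.4, -0.3]
gripper_width: 0.283
grasp_force: 17.7
time: 42.4
tool_pos: [0.4911, 0.3336, 0.1362]
tool_rot: [0.0, 0.051, 0.999, 0.0]
contact_force: [0.9, -0.5, -1.1]
gripper_width: 0.284
grasp_force: 17.7
time: 42.7
tool_pos: [0.4911, 0.3336, 0.1348]
tool_rot: [0.0, 0.051, 0.999, 0.0]
contact_force: [0.1, -0.3, -1.0]
gripper_width: 0.284
grasp_force: 17.7
time: 43.0
tool_pos: [0.4912, 0.3336, 0.1337]
tool_rot: [0.0, 0.051, 0.999, 0.0]
contact_force: [-0.9, 0.5, 2.1]
gripper_width: 0.289
grasp_force: 18.1
time: 43.3
tool_pos: [0.4913, 0.3337, 0.1336]
tool_rot: [0.0, 0.051, 0.999, 0.0]
contact_force: [-3.6, -1.5, 9.1]
gripper_width: 0.286
grasp_force: 19.3
```

```bash
python3 -m inch '[{"dx":0,"dy":0,"dz":0.001,"rx":0,"ry":0,"rz":0},{"dx":0,"dy":0,"dz":0.001,"rx":0,"ry":0,"rz":0}]' -0.3
python3 -m inch '[{"dx":0,"dy":0,"dz":0.001,"rx":0,"ry":0,"rz":0},{"dx":0,"dy":0,"dz":0.001,"rx":0,"ry":0,"rz":0}]' -0.15
python3 -m inch '[{"dx":0,"dy":0,"dz":0.001,"rx":0,"ry":0,"rz":0},{"dx":0,"dy":0,"dz":0.001,"rx":0,"ry":0,"rz":0}]' 0.0
python3 -m inch '[{"dx":0,"dy":0,"dz":0,"rx":0,"ry":0,"rz":0},{"dx":0,"dy":0,"dz":0,"rx":0,"ry":0,"rz":0},{"dx":0,"dy":0,"dz":0,"rx":0,"ry":0,"rz":0},{"dx":0,"dy":0,"dz":0,"rx":0,"ry":0,"rz":0}]' 0.7
python3 -m inch '[{"dx":0,"dy":0,"dz":-0.02,"rx":0,"ry":0,"rz":0},{"dx":0,"dy":0,"dz":-0.05,"rx":0,"ry":0,"rz":0},{"dx":0,"dy":0,"dz":-0.09,"rx":0,"ry":0,"rz":0},{"dx":0,"dy":0,"dz":-0.13,"rx":0,"ry":0,"rz":0},{"dx":0,"dy":0,"dz":-0.15,"rx":0,"ry":0,"rz":0}]'
python3 -m inch '[{"dx":0,"dy":-0.045,"dz":0,"rx":0,"ry":0,"rz":0.08},{"dx":0,"dy":-0.09,"dz":0,"rx":0,"ry":0,"rz":0.17},{"dx":0,"dy":-0.135,"dz":0,"rx":0,"ry":0,"rz":0.26},{"dx":0,"dy":-0.184,"dz":0,"rx":0,"ry":0,"rz":0.346},{"dx":0,"dy":-0.184,"dz":0,"rx":0,"ry":0,"rz":0.346}]'
python3 -m inch '[{"dx":-0.02,"dy":-0.04,"dz":0,"rx":0,"ry":0,"rz":0.08},{"dx":-0.045,"dy":-0.08,"dz":0,"rx":0,"ry":0,"rz":0.17},{"dx":-0.07,"dy":-0.12,"dz":0,"rx":0,"ry":0,"rz":0.26},{"dx":-0.091,"dy":-0.16,"dz":0,"rx":0,"ry":0,"rz":0.346},{"dx":-0.091,"dy":-0.16,"dz":0,"rx":0,"ry":0,"rz":0.346}]'
python3 -m inch '[{"dx":-0.04,"dy":-0.025,"dz":0,"rx":0,"ry":0,"rz":0.08},{"dx":-0.08,"dy":-0.05,"dz":0,"rx":0,"ry":0,"rz":0.17},{"dx":-0.12,"dy":-0.07,"dz":0,"rx":0,"ry":0,"rz":0.26},{"dx":-0.1585,"dy":-0.094,"dz":0,"rx":0,"ry":0,"rz":0.346},{"dx":-0.1585,"dy":-0.094,"dz":0,"rx":0,"ry":0,"rz":0.346}]'
python3 -m inch '[{"dx":0,"dy":0,"dz":0,"rx":0,"ry":0,"rz":0},{"dx":0,"dy":0,"dz":0,"rx":0,"ry":0,"rz":0},{"dx":0,"dy":0,"dz":0,"rx":0,"ry":0,"rz":0}]'
python3 - <<'E'
from chk import *
header([(.5787,.3225),(.4912,.3325)]); stand(); print(state()['tool_pos']); go([.4438,-.106,.129],-.092)
E
```

```text
time: 43.5
tool_pos: [0.4919, 0.334, 0.1323]
tool_rot: [0.001, 0.051, 0.999, 0.001]
contact_force: [-1.1, -0.6, 6.4]
gripper_width: 0.348
grasp_force: 7.8
time: 43.7
tool_pos: [0.4916, 0.3338, 0.1306]
tool_rot: [0.001, 0.051, 0.999, 0.0]
contact_force: [-0.3, 0.8, 5.2]
gripper_width: 0.426
grasp_force: 7.1
time: 43.9
tool_pos: [0.4908, 0.3334, 0.1286]
tool_rot: [-0.0, 0.051, 0.999, -0.0]
contact_force: [0.3, 0.1, 0.9]
gripper_width: 0.498
grasp_force: 5.6
time: 44.3
tool_pos: [0.4909, 0.3334, 0.1289]
tool_rot: [-0.0, 0.051, 0.999, -0.0]
contact_force: [0.2, 0.3, 0.2]
gripper_width: 0.847
grasp_force: 0.0
time: 44.8
tool_pos: [0.4924, 0.3342, 0.2543]
tool_rot: [0.003, 0.051, 0.999, 0.002]
contact_force: [1.1, 0.1, 0.0]
gripper_width: 0.849
grasp_force: 0.0
time: 45.3
tool_pos: [0.4757, 0.1839, 0.2493]
tool_rot: [0.0, 0.309, 0.951, -0.001]
contact_force: [-0.2, 0.9, -0.1]
gripper_width: 0.848
grasp_force: 0.0
time: 45.8
tool_pos: [0.4604, 0.038, 0.2493]
tool_rot: [0.0, 0.542, 0.84, -0.0]
contact_force: [0.3, 0.7, -0.5]
gripper_width: 0.852
grasp_force: 0.0
time: 46.3
tool_pos: [0.4451,
[... 484 characters left out ...]
.int64(222)] 75
side (0.5787, 0.3225) pred [140 257 166 293] obs [np.int64(141), np.int64(257), np.int64(174), np.int64(301)] 435
side (0.4912, 0.3325) pred [162 281 188 318] obs [np.int64(154), np.int64(273), np.int64(188), np.int64(316)] 531
[246 178  26  50 624] [258. 204.]
[281 180  27  48 624] [294. 203.]
[ 0.4298 -0.2568] [[250, 373], [301, 373], [250, 352], [302, 352]]
[ 0.4345 -0.2059] [[249, 330], [303, 330], [249, 306], [304, 307]]
[ 0.4388 -0.159 ] [[248, 286], [304, 286], [247, 260], [305, 260]]
[ 0.4438 -0.1042] [[246, 228], [306, 228], [245, 198], [308, 198]]
[ 0.44534743 -0.1051116   0.24906973]
{'d': array([-0.0013, -0.0018,  0.1501]), 'r': array([ 0.    , -0.0001,  0.0035])}
```

```bash
python3 -m inch '[{"dx":0.002,"dy":-0.0018,"dz":0.04,"rx":0,"ry":0,"rz":0.0035},{"dx":0.002,"dy":-0.0018,"dz":0.08,"rx":0,"ry":0,"rz":0.0035},{"dx":0.002,"dy":-0.0018,"dz":0.115,"rx":0,"ry":0,"rz":0.0035},{"dx":0.002,"dy":-0.0018,"dz":0.138,"rx":0,"ry":0,"rz":0.0035},{"dx":0.002,"dy":-0.0018,"dz":0.15,"rx":0,"ry":0,"rz":0.0035}]' 0.7
python3 -m inch '[{"dx":0,"dy":0,"dz":0,"rx":0,"ry":0,"rz":0},{"dx":0,"dy":0,"dz":0,"rx":0,"ry":0,"rz":0},{"dx":0,"dy":0,"dz":0,"rx":0,"ry":0,"rz":0},{"dx":0,"dy":0,"dz":0,"rx":0,"ry":0,"rz":0}]' 0.0
python3 -m inch '[{"dx":0,"dy":0,"dz":0,"rx":0,"ry":0,"rz":0},{"dx":0,"dy":0,"dz":0,"rx":0,"ry":0,"rz":0},{"dx":0,"dy":0,"dz":0,"rx":0,"ry":0,"rz":0},{"dx":0,"dy":0,"dz":0,"rx":0,"ry":0,"rz":0}]' -0.36
python3 -m inch '[{"dx":0,"dy":0,"dz":0,"rx":0,"ry":0,"rz":0},{"dx":0,"dy":0,"dz":0,"rx":0,"ry":0,"rz":0}]' -0.42
python3 -m inch '[{"dx":0,"dy":0,"dz":0,"rx":0,"ry":0,"rz":0},{"dx":0,"dy":0,"dz":0,"rx":0,"ry":0,"rz":0}]' -0.435
python3 -m inch '[{"dx":0,"dy":0,"dz":0,"rx":0,"ry":0,"rz":0},{"dx":0,"dy":0,"dz":-0.01,"rx":0,"ry":0,"rz":0},{"dx":0,"dy":0,"dz":-0.03,"rx":0,"ry":0,"rz":0},{"dx":0,"dy":0,"dz":-0.06,"rx":0,"ry":0,"rz":0},{"dx":0,"dy":0,"dz":-0.09,"rx":0,"ry":0,"rz":0}]' -0.44
python3 -m inch '[{"dx":0,"dy":0,"dz":-0.03,"rx":0,"ry":0,"rz":0},{"dx":0,"dy":0,"dz":-0.06,"rx":0,"ry":0,"rz":0},{"dx":0,"dy":0,"dz":-0.06,"rx":0,"ry":0,"rz":0}]'
python3 -m inch '[{"dx":0.045,"dy":-0.004,"dz":0,"rx":0,"ry":0,"rz":-0.08},{"dx":0.09,"dy":-0.008,"dz":0,"rx":0,"ry":0,"rz":-0.17},{"dx":0.135,"dy":-0.012,"dz":0,"rx":0,"ry":0,"rz":-0.26},{"dx":0.183,"dy":-0.0155,"dz":0,"rx":0,"ry":0,"rz":-0.346},{"dx":0.183,"dy":-0.0155,"dz":0,"rx":0,"ry":0,"rz":-0.346}]'
python3 -m inch '[{"dx":0.04,"dy":0.02,"dz":0,"rx":0,"ry":0,"rz":-0.08},{"dx":0.085,"dy":0.04,"dz":0,"rx":0,"ry":0,"rz":-0.17},{"dx":0.125,"dy":0.06,"dz":0,"rx":0,"ry":0,"rz":-0.26},{"dx":0.167,"dy":0.078,"dz":0,"rx":0,"ry":0,"rz":-0.346},{"dx":0.167,"dy":0.078,"dz":0,"rx":0,"ry":0,"rz":-0.346}]'
python3 -m inch '[{"dx":0.025,"dy":0.04,"dz":0,"rx":0,"ry":0,"rz":-0.08},{"dx":0.05,"dy":0.075,"dz":0,"rx":0,"ry":0,"rz":-0.17},{"dx":0.08,"dy":0.115,"dz":0,"rx":0,"ry":0,"rz":-0.26},{"dx":0.106,"dy":0.15,"dz":0,"rx":0,"ry":0,"rz":-0.346},{"dx":0.106,"dy":0.15,"dz":0,"rx":0,"ry":0,"rz":-0.346}]'
python3 -m inch '[{"dx":0,"dy":0,"dz":0,"rx":0,"ry":0,"rz":0},{"dx":0,"dy":0,"dz":0,"rx":0,"ry":0,"rz":0},{"dx":0,"dy":0,"dz":0,"rx":0,"ry":0,"rz":0}]'
python3 - <<'E'
from h import *
go([.4474,.3366,.1337],np.pi/2-.105)
E
```

```text
time: 47.25
tool_pos: [0.4428, -0.1034, 0.1269]
tool_rot: [-0.002, 0.739, 0.673, -0.001]
contact_force: [0.3, 0.1, -0.3]
gripper_width: 0.847
grasp_force: 0.0
time: 47.65
tool_pos: [0.4455, -0.1049, 0.1315]
tool_rot: [0.002, 0.74, 0.673, 0.001]
contact_force: [-0.6, 0.1, 5.1]
gripper_width: 0.496
grasp_force: 6.5
time: 48.05
tool_pos: [0.4463, -0.1052, 0.1331]
tool_rot: [0.003, 0.74, 0.673, 0.001]
contact_force: [-0.8, 1.1, 11.4]
gripper_width: 0.325
grasp_force: 9.7
time: 48.25
tool_pos: [0.4452, -0.1051, 0.1333]
tool_rot: [0.002, 0.739, 0.673, 0.0]
contact_force: [-5.1, 1.6, 15.9]
gripper_width: 0.294
grasp_force: 13.6
time: 48.45
tool_pos: [0.4452, -0.1051, 0.1334]
tool_rot: [0.002, 0.739, 0.673, 0.0]
contact_force: [-6.2, 1.2, 15.3]
gripper_width: 0.289
grasp_force: 18.3
time: 48.95
tool_pos: [0.4434, -0.1041, 0.2015]
tool_rot: [-0.001, 0.74, 0.673, -0.0]
contact_force: [0.2, -0.3, -0.5]
gripper_width: 0.286
grasp_force: 17.5
time: 49.25
tool_pos: [0.4456, -0.105, 0.2534]
tool_rot: [0.003, 0.74, 0.673, 0.002]
contact_force: [-0.1, 0.9, -0.6]
gripper_width: 0.285
grasp_force: 17.5
time: 49.75
tool_pos: [0.4444, 0.046, 0.2477]
tool_rot: [-0.001, 0.539, 0.842, 0.0]
contact_force: [-0.8, -0.6, 0.5]
gripper_width: 0.283
grasp_force: 17.5
time: 50.25
tool_pos: [0.4463, 0.1925, 0.2478]
tool_rot: [-0.001, 0.306, 0.952, -0.0]
contact_force: [0.2, -1.2, -0.8]
gripper_width: 0.283
grasp_force: 17.6
time: 50.75
tool_pos: [0.4484, 0.3387, 0.2477]
tool_rot: [-0.001, 0.052, 0.999, -0.0]
contact_force: [-0.7, -0.4, -0.1]
gripper_width: 0.282
grasp_force: 17.7
time: 51.05
tool_pos: [0.449, 0.3357, 0.2489]
tool_rot: [-0.0, 0.055, 0.998, -0.0]
contact_force: [-0.4, -0.3, -1.1]
gripper_width: 0.281
grasp_force: 17.7
{'d': array([0.0022, 0.001 , 0.144 ]), 'r': array([-0.0003, -0.    , -0.0035])}
```

```bash
python3 -m inch '[{"dx":0.0022,"dy":0.001,"dz":0.03,"rx":0,"ry":0,"rz":-0.0035},{"dx":0.0022,"dy":0.001,"dz":0.06,"rx":0,"ry":0,"rz":-0.0035},{"dx":0.0022,"dy":0.001,"dz":0.085,"rx":0,"ry":0,"rz":-0.0035},{"dx":0.0022,"dy":0.001,"dz":0.1,"rx":0,"ry":0,"rz":-0.0035},{"dx":0.0022,"dy":0.001,"dz":0.11,"rx":0,"ry":0,"rz":-0.0035}]'
python3 -m inch '[{"dx":0,"dy":0,"dz":0.008,"rx":0,"ry":0,"rz":0},{"dx":0,"dy":0,"dz":0.016,"rx":0,"ry":0,"rz":0},{"dx":0,"dy":0,"dz":0.022,"rx":0,"ry":0,"rz":0},{"dx":0,"dy":0,"dz":0.027,"rx":0,"ry":0,"rz":0},{"dx":0,"dy":0,"dz":0.031,"rx":0,"ry":0,"rz":0}]'
python3 -m inch '[{"dx":0,"dy":0,"dz":0.001,"rx":0,"ry":0,"rz":0},{"dx":0,"dy":0,"dz":0.002,"rx":0,"ry":0,"rz":0},{"dx":0,"dy":0,"dz":0.002,"rx":0,"ry":0,"rz":0}]'
python3 -m inch '[{"dx":0,"dy":0,"dz":0.001,"rx":0,"ry":0,"rz":0},{"dx":0,"dy":0,"dz":0.002,"rx":0,"ry":0,"rz":0},{"dx":0,"dy":0,"dz":0.002,"rx":0,"ry":0,"rz":0}]'
python3 -m inch '[{"dx":0,"dy":0,"dz":0.001,"rx":0,"ry":0,"rz":0},{"dx":0,"dy":0,"dz":0.002,"rx":0,"ry":0,"rz":0},{"dx":0,"dy":0,"dz":0.002,"rx":0,"ry":0,"rz":0}]'
```

```text
time: 51.55
tool_pos: [0.4469, 0.3371, 0.1601]
tool_rot: [-0.0, 0.052, 0.999, -0.0]
contact_force: [0.3, 0.6, -0.5]
gripper_width: 0.285
grasp_force: 17.7
time: 52.05
tool_pos: [0.4472, 0.3381, 0.1362]
tool_rot: [0.0, 0.051, 0.999, 0.0]
contact_force: [-0.3, -0.1, -0.7]
gripper_width: 0.284
grasp_force: 17.7
time: 52.35
tool_pos: [0.4471, 0.3381, 0.1348]
tool_rot: [0.0, 0.051, 0.999, 0.0]
contact_force: [-0.3, -0.2, 0.5]
gripper_width: 0.284
grasp_force: 17.7
time: 52.65
tool_pos: [0.4473, 0.3382, 0.1336]
tool_rot: [0.0, 0.051, 0.999, 0.0]
contact_force: [-1.4, -0.5, 1.8]
gripper_width: 0.285
grasp_force: 18.0
time: 52.95
tool_pos: [0.4474, 0.3382, 0.1335]
tool_rot: [0.0, 0.051, 0.999, 0.0]
contact_force: [-3.8, -2.6, 8.9]
gripper_width: 0.286
grasp_force: 19.3
```

```bash
python3 -m inch '[{"dx":0,"dy":0,"dz":0.001,"rx":0,"ry":0,"rz":0},{"dx":0,"dy":0,"dz":0.001,"rx":0,"ry":0,"rz":0}]' -0.3
python3 -m inch '[{"dx":0,"dy":0,"dz":0.001,"rx":0,"ry":0,"rz":0},{"dx":0,"dy":0,"dz":0.001,"rx":0,"ry":0,"rz":0}]' -0.15
python3 -m inch '[{"dx":0,"dy":0,"dz":0.001,"rx":0,"ry":0,"rz":0},{"dx":0,"dy":0,"dz":0.001,"rx":0,"ry":0,"rz":0}]' 0.0
python3 -m inch '[{"dx":0,"dy":0,"dz":0,"rx":0,"ry":0,"rz":0},{"dx":0,"dy":0,"dz":0,"rx":0,"ry":0,"rz":0},{"dx":0,"dy":0,"dz":0,"rx":0,"ry":0,"rz":0},{"dx":0,"dy":0,"dz":0,"rx":0,"ry":0,"rz":0}]' 0.7
python3 -m inch '[{"dx":0,"dy":0,"dz":-0.02,"rx":0,"ry":0,"rz":0},{"dx":0,"dy":0,"dz":-0.05,"rx":0,"ry":0,"rz":0},{"dx":0,"dy":0,"dz":-0.09,"rx":0,"ry":0,"rz":0},{"dx":0,"dy":0,"dz":-0.13,"rx":0,"ry":0,"rz":0},{"dx":0,"dy":0,"dz":-0.17,"rx":0,"ry":0,"rz":0}]'
python3 -m inch '[{"dx":0,"dy":-0.05,"dz":0,"rx":0,"ry":0,"rz":0.08},{"dx":0,"dy":-0.1,"dz":0,"rx":0,"ry":0,"rz":0.17},{"dx":0,"dy":-0.15,"dz":0,"rx":0,"ry":0,"rz":0.26},{"dx":0,"dy":-0.2,"dz":0,"rx":0,"ry":0,"rz":0.346},{"dx":0,"dy":-0.25,"dz":0,"rx":0,"ry":0,"rz":0.346}]'
python3 -m inch '[{"dx":-0.03,"dy":-0.05,"dz":0,"rx":0,"ry":0,"rz":0},{"dx":-0.06,"dy":-0.1,"dz":0,"rx":0,"ry":0,"rz":0},{"dx":-0.09,"dy":-0.15,"dz":0,"rx":0,"ry":0,"rz":0},{"dx":-0.12,"dy":-0.2,"dz":0,"rx":0,"ry":0,"rz":0},{"dx":-0.15,"dy":-0.25,"dz":0,"rx":0,"ry":0,"rz":0}]'
python3 -m inch '[{"dx":-0.03,"dy":-0.05,"dz":0,"rx":0,"ry":0,"rz":0},{"dx":-0.06,"dy":-0.1,"dz":0,"rx":0,"ry":0,"rz":0},{"dx":-0.06,"dy":-0.1,"dz":0,"rx":0,"ry":0,"rz":0}]'
python3 - <<'E'
from chk import *
header([(.4474,.337)])
a=optics.grab_frame('side'); b=optics.grab_frame('top')
A=cv2.resize(a[140:350,120:330],(600,600))[:, :400]; 
A=cv2.resize(a[200:350,125:325],(400,300)); B=cv2.resize(b[120:300,150:430],(400,257))
c=np.zeros((300,800,3),np.uint8); c[:,:400]=A; c[:257,400:]=B
cv2.imwrite('pics/fin.png',c[:,:,::-1])
E
```

```text
time: 53.15
tool_pos: [0.448, 0.3386, 0.1323]
tool_rot: [0.001, 0.051, 0.999, 0.001]
contact_force: [-0.2, 0.2, 6.5]
gripper_width: 0.351
grasp_force: 7.8
time: 53.35
tool_pos: [0.4476, 0.3383, 0.1306]
tool_rot: [0.001, 0.051, 0.999, 0.0]
contact_force: [-0.9, 0.0, 4.3]
gripper_width: 0.422
grasp_force: 7.1
time: 53.55
tool_pos: [0.4468, 0.3379, 0.1286]
tool_rot: [-0.0, 0.051, 0.999, -0.0]
contact_force: [-1.0, 0.4, 1.1]
gripper_width: 0.498
grasp_force: 5.5
time: 53.95
tool_pos: [0.447, 0.3379, 0.1288]
tool_rot: [-0.0, 0.051, 0.999, -0.0]
contact_force: [-0.5, -0.4, 0.3]
gripper_width: 0.849
grasp_force: 0.0
time: 54.45
tool_pos: [0.4471, 0.338, 0.2679]
tool_rot: [0.001, 0.051, 0.999, 0.0]
contact_force: [0.8, 0.4, -1.0]
gripper_width: 0.851
grasp_force: 0.0
time: 54.95
tool_pos: [0.4263, 0.1378, 0.2666]
tool_rot: [0.001, 0.306, 0.952, 0.0]
contact_force: [0.1, -0.6, 0.7]
gripper_width: 0.852
grasp_force: 0.0
time: 55.45
tool_pos: [0.4073, -0.0952, 0.2669]
tool_rot: [0.002, 0.306, 0.952, -0.0]
contact_force: [1.2, -0.7, -0.3]
gripper_width: 0.848
grasp_force: 0.0
time: 55.75
tool_pos: [0.3992, -0.1909, 0.2665]
tool_rot: [0.001, 0.309, 0.951, -0.001]
contact_force: [-0.2, 0.8, -0.3]
gripper_width: 0.851
grasp_force: 0.0
top (0.4474, 0.337) pred [155 226 176 239] obs [np.int64(155), np.int64(218), np.int64(174), np.int64(237)] 76
side (0.4474, 0.337) pred [174 293 201 331] obs [np.int64(166), np.int64(285), np.int64(201), np.int64(329)] 568
```

View pics/fin.png

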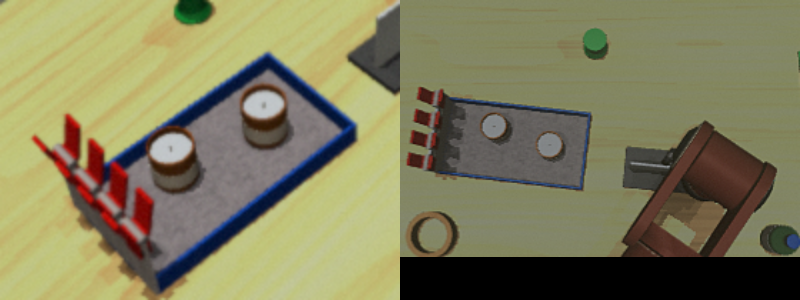

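All four clips sit fully down on the header edge, at left-panel (70,150) to (140,220). Both candles stand upright in the tray, and the spool, tape and bottle have not been moved.

```bash
python3 -c "
from plant import ticket; print(ticket.job_done())"
```

```text
the job is handed in; nothing more can be done
None
```

I packed both candles I found upright in the tray, then moved all four red clips onto the header edge, pushed fully down and released, and handed in the job at about 56 s; the verdict was not shown.

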